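# Sieve the mixed nuts and stack the sieve

## Task

Grade the mixed hex nuts with the sieve tray: lift it by its handle without spilling, hold it over the oblong wooden box and tilt its slotted end down so all the small nuts drop through into that box while the two big ones stay in the tray, then tip these out of the tray's open end into the square wooden box. Finally set the empty tray down gently on top of the oblong box, sitting level with its corner tabs hooked outside the box's rim (either way round). Do not touch the nuts with the gripper and leave the things lying about where they are.

Things in the scene. Friction and masses are not known exactly. Their poses are not given: they have to be found in the camera images.
- tray: loose sieve tray of bare aluminium, 0.35 kg empty. Origin: centre of its footprint at the lower ends of its tabs (on the bench: bench height). Base 208 mm long (x) by 124 mm wide (y); trough 97 mm wide between side walls, wall tops at z = 48 mm. Underside at z = 12 mm, floor top at z = 16 mm. From x = -104 to 0 mm the floor is plain sheet holding the nuts; smooth: nuts start to slide at a tilt of about 15 to 23 degrees
- tray_handle (a point): centre of the tray's handle, 95 mm above the tray's origin: a flat wooden bar along the tray's y over its middle, 14 mm thick in x, 22 mm high, 105 mm long between two thin uprights on the side walls; to be pinched from above with the fingers closing along the tray's x. Axes as the tray's
- tray_slots (a point): middle of the tray's slotted half, at floor height (tray x = 50, z = 16 mm). From x = 0 to 100 mm the floor is open, crossed by four 3 mm rods that run along x, leaving five 17 mm wide slots; a wall closes this +x end. A big nut may pin a small one on a rod at the wall; rocking the tray back and forth frees it. Axes as the tray's
- tray_mouth (a point): middle of the edge of the plain floor at the tray's open end (tray x = -104, z = 16 mm): no wall and no lip here. Axes as the tray's
- tray_tab (a point): lower end of one of the tray's corner tabs (tray x = 88, y = 68, z = 0 mm). Two tabs at each of the four corners hang 12 mm below the underside, just outside the footprint, splayed outwards, 226 by 142 mm over all; stacked, they straddle the oblong box's outer faces with about 3 mm play, 6 mm at the tips. Axes as the tray's
- tote: fixed oblong open wooden box for the small nuts, the same footprint as the tray: 208 mm (x) by 124 mm (y) outside, 60 mm high, 4 mm walls. Origin: centre of its underside, on the bench. With the tray stacked on it the tray's underside lies on its rim, so the tray's origin is 48 mm above this origin, the x axes parallel or opposite
- bin: fixed square open wooden box for the big nuts, 190 by 190 mm outside, 70 mm high, 6 mm walls. Origin: centre of its underside, on the bench
- big0: big steel hex nut, 36 mm across flats, 42 mm across corners, 20 mm thick, 90 g; origin at its centre, z along its bore; starts on the tray's plain floor; cannot pass the slots
- big1: big steel hex nut, 36 mm across flats, 42 mm across corners, 20 mm thick, 90 g; origin at its centre, z along its bore; starts on the tray's plain floor; cannot pass the slots
- small0: small steel hex nut, 12 mm across flats, 14 mm across corners, 8 mm thick, 10 g; origin at its centre, z along its bore; starts on the tray's plain floor; passes the slots
- small1: small steel hex nut, 12 mm across flats, 14 mm across corners, 8 mm thick, 10 g; origin at its centre, z along its bore; starts on the tray's plain floor; passes the slots
- small2: small steel hex nut, 12 mm across flats, 14 mm across corners, 8 mm thick, 10 g; origin at its centre, z along its bore; starts on the tray's plain floor; passes the slots
- small3: small steel hex nut, 12 mm across flats, 14 mm across corners, 8 mm thick, 10 g; origin at its centre, z along its bore; starts on the tray's plain floor; passes the slots
- small4: small steel hex nut, 12 mm across flats, 14 mm across corners, 8 mm thick, 10 g; origin at its centre, z along its bore; starts on the tray's plain floor; passes the slots
- glue: bystander: white plastic glue bottle, 44 mm across, 85 mm high; origin at the centre of its underside; leave it
- driver: bystander: screwdriver lying on the bench, origin under its middle; leave it
- block: bystander: cork sanding block 74 by 114 by 28 mm; origin at the centre of its underside; leave it

How it is judged:
On the way, in this order (a step that is already met when the one before it is completed fails the run):
1. all five small nuts lie in the oblong box while both big nuts are still in the tray (x of small0 in the frame of tote between -0.1 and 0.1 m and y of small0 in the frame of tote between -0.058 and 0.058 m and z of small0 in the frame of tote between 0 and 0.045 m and x of small1 in the frame of tote between -0.1 and 0.1 m and y of small1 in the frame of tote between -0.058 and 0.058 m and z of small1 in the frame of tote between 0 and 0.045 m and x of small2 in the frame of tote between -0.1 and 0.1 m and y of small2 in the frame of tote between -0.058 and 0.058 m and z of small2 in the frame of tote between 0 and 0.045 m and x of small3 in the frame of tote between -0.1 and 0.1 m and y of small3 in the frame of tote between -0.058 and 0.058 m and z of small3 in the frame of tote between 0 and 0.045 m and x of small4 in the frame of tote between -0.1 and 0.1 m and y of small4 in the frame of tote between -0.058 and 0.058 m and z of small4 in the frame of tote between 0 and 0.045 m and x of big0 in the frame of tray between -0.1 and 0.1 m and y of big0 in the frame of tray between -0.05 and 0.05 m and z of big0 in the frame of tray between 0.01 and 0.07 m and x of big1 in the frame of tray between -0.1 and 0.1 m and y of big1 in the frame of tray between -0.05 and 0.05 m and z of big1 in the frame of tray between 0.01 and 0.07 m), for 0.2 s.
2. both big nuts lie in the square box (x of big0 in the frame of bin between -0.09 and 0.09 m and y of big0 in the frame of bin between -0.09 and 0.09 m and z of big0 in the frame of bin between 0 and 0.068 m and x of big1 in the frame of bin between -0.09 and 0.09 m and y of big1 in the frame of bin between -0.09 and 0.09 m and z of big1 in the frame of bin between 0 and 0.068 m), for 0.2 s.
At the end, for the whole second after the job is handed in: All five small nuts are in the oblong box and both big nuts in the square box; the tray rests level (within 0.04 rad) on the oblong box, down on its rim within 3 mm, centred within 12 mm, long sides parallel within 0.1 rad, at rest (all of step 2 and x of small0 in the frame of tote between -0.1 and 0.1 m and y of small0 in the frame of tote between -0.058 and 0.058 m and z of small0 in the frame of tote between 0 and 0.045 m and x of small1 in the frame of tote between -0.1 and 0.1 m and y of small1 in the frame of tote between -0.058 and 0.058 m and z of small1 in the frame of tote between 0 and 0.045 m and x of small2 in the frame of tote between -0.1 and 0.1 m and y of small2 in the frame of tote between -0.058 and 0.058 m and z of small2 in the frame of tote between 0 and 0.045 m and x of small3 in the frame of tote between -0.1 and 0.1 m and y of small3 in the frame of tote between -0.058 and 0.058 m and z of small3 in the frame of tote between 0 and 0.045 m and x of small4 in the frame of tote between -0.1 and 0.1 m and y of small4 in the frame of tote between -0.058 and 0.058 m and z of small4 in the frame of tote between 0 and 0.045 m and z of tray in the frame of tote between 0.045 and 0.051 m and horizontal distance between tray and tote below 0.012 m and angle between the x axis of tray and the x axis of tote, either way round below 0.1 rad and angle between tray's own z axis and vertical below 0.04 rad and linear speed of tray below 0.02 m/s); the robot touches nothing.
It fails at once if the gripper's fingers touch a nut (contact force between any of big0, big1, small0, small1, small2, small3, small4 and the fingers above 0.5 N).
It fails at once if the tray is dropped or knocked onto the oblong box (touching it at more than 0.35 m/s) (contact force between tray and tote above 1 N and linear speed of tray above 0.35 m/s).
It fails at once if the glue bottle is pushed more than 30 mm away (distance of glue from where it was at the start of the episode above 0.03 m).
It fails at once if the screwdriver is pushed more than 30 mm away (distance of driver from where it was at the start of the episode above 0.03 m).
It fails at once if the sanding block is pushed more than 30 mm away (distance of block from where it was at the start of the episode above 0.03 m).
It also fails if it takes over 64 s, if anything falls off the work surface, if the arm or the gripper's body presses on something with over 40 N, if the wrist force passes 120 N, or if a joint passes its speed limit or range.

## Robot

A 6-joint arm with a two-finger parallel gripper is mounted at the origin on the work surface. World frame = base frame: x ahead of the robot, y to its left, z up, the work surface at z = 0. Lengths are in m, angles in rad, forces in N, time in s.
With the tool pointing down it reaches from about 0.375 to 0.975 m from the base axis. Payload 3.8 kg.
Tool frame: the origin (TCP) lies on the centre line of the jaws, within the pads' length; the fingertips stand 14 mm ahead of it and the grasp point (between the pads) lies 5 mm behind it; z points along the fingers, x is the direction in which the jaws open and shut, and the axes are right-handed (so a half turn about z gives the same grasp; the last joint's range is limited). The gripper opens to 85 mm and grips with 20 to 120 N. Pads are 22 mm wide; open, the fingers measure 114 mm over their backs; the gripper's body (76 mm by 85 mm) begins 54 mm behind the grasp point. The pads swing forward as they close: fully open they stand 13 mm farther back than shut.
Start: joints at [1.063, 0.264, 1.604, -0, 1.274, -0.037], TCP at [0.306, 0.602, 0.245] pointing down, gripper open.
Joint ranges: [-2.63, 2.63], [-0.94, 2.18], [0.31, 2.57], [-1.31, 4.45], [0, 2.66], [-2.55, 2.55]. Speed limits (rad/s): [2.57, 2.57, 3.14, 3.14, 3.14, 3.14].

## Interface

Orientations are given as a rotation vector (axis times angle).
In Python, from workcell import bot gives the robot as it stands. The module is installed in compiled form; this text tells all that it offers.
- The arm moves only by the tool arm_command, never from a script. Its argument "steps" is one flat list of numbers, 7 for each row, row after row: the shift along the tool's x, y, z in units of 30 mm (1.0 is 30 mm), then the turn, a rotation vector about the tool's x, y, z in units of 6 degrees (1.0 is 6 degrees), then the opening, from 0 (shut) to 1 (fully open). In form: [tx, ty, tz, ax, ay, az, fingers, tx, ty, tz, ax, ay, az, fingers, ...]. A call has 1 to 10 rows; each row shifts and turns the commanded pose from where the row before left it, along the tool's axes as they then stand; what a row does not reach is not made up. A row lasts 1/8 s, in which the tool goes at most 62.5 mm and 10.7 degrees, less where a joint would pass 70% of its speed; a pose out of reach is approached as far as the arm can. A call is refused whole if a number of a shift passes 1 or a number of a turn 1, either way. A call with a gripper value outside its range is refused whole. The fingers move at their own pace and stop on an object; "squeeze" is the grip in N (left out, the last holds). Time passes only in rows, so rows that do not move let the fingers close. It gives the time, the measured TCP pose, the force and the opening at its end, in the units of the state.
- bot.read_state(): the state, without advancing time (a new reading comes with each control period).
- bot.read_camera(name): name is "scene" or "top" or "wrist"; returns a dict with "img" (480x640x3 uint8, red, green, blue), "camera_matrix" (3x3 intrinsics, pixels), "pose" (4x4, takes a point from camera to world coordinates); the wrist camera has in their place "T_tool_cam" (4x4, takes a point from camera to tool coordinates, whose origin is the TCP and whose axes are the tool frame's). Camera axes: x right, y down, z forward; pixel columns grow to the right and rows downward; lengths in m; the calibration is good to about 2 mm. A picture is of the moment at which its call begins: read the wrist's pose just before it. There is no depth.
- bot.finish_job(): hands the job in, once; it reports no verdict.
The state is a dict: "time": time; "q": joint angles; "joint_vel": joint speeds; "joint_torque": joint torques, N m; "tool_pos": TCP position; "tcp_rot": TCP orientation; "wrist_force": force on the tool from outside, world axes, zero at the start; "torque": the same for the moment, N m; "width": opening from 0.0 (shut) to 1.0 (fully open).
Only numpy, scipy, OpenCV 4.12 (cv2) and the standard library are available. Lean on these libraries where they do the work, as an engineer would, in place of code of your own. Each camera call takes 0.05 s, during which the arm holds its last target.

## Working session

There is one attempt and no reset: what is moved stays moved. The work goes in short steps, Python scripts to look and compute and a tool call to move; the robot and the scene stay as the last step left them, time stands still between calls to the robot, and variables do not carry over. Pictures are saved under pics/ and viewed, and the job is handed in when it is done.

Besides the shell and the picture viewer there is one more tool, called as name(argument=value, ...) on one line, values as JSON. arm_command: Moves the arm, as the interface text tells. Its arguments: {"type":"object","properties":{"steps":{"type":"array","items":{"type":"number"}},"squeeze":{"type":"number"}},"required":["steps"]}

```bash
mkdir -p pics; python3 - <<'E'
from workcell import bot
import cv2,numpy as np
s=bot.read_state();print(s)
for n in ["scene","top","wrist"]:
    c=bot.read_camera(n);cv2.imwrite(f"pics/{n}0.png",c["img"][:,:,::-1]);print(n,c["camera_matrix"].tolist(),np.round(c.get("pose",c.get("T_tool_cam")),4).tolist())
E
```

```text
{'time': 0.0, 'q': array([ 1.06310171e+00,  2.64761020e-01,  1.60534948e+00, -6.40401500e-06,
        1.27367923e+00, -3.68830217e-02]), 'joint_vel': array([-0.0017983 ,  0.00146373, -0.0013156 , -0.00101498, -0.00245404,
        0.00024898]), 'joint_torque': array([-1.38776311e-03, -5.15103221e+01, -3.67311502e+01, -1.23737436e-04,
        1.28467492e-02,  1.78383823e-05]), 'tool_pos': array([0.30584873, 0.6009686 , 0.24396991]), 'tcp_rot': array([ 2.67737053,  1.64148517, -0.00300098]), 'wrist_force': array([ 0.20024453, -0.68100328, -1.18007107]), 'torque': array([ 0.01004903,  0.05730467, -0.01908686]), 'width': 1.0019084501238407}
scene [[587.7528569231292, 0.0, 324.3947688471376], [0.0, 587.7528569231292, 232.25472991009391], [0.0, 0.0, 1.0]] [[0.3898, 0.543, -0.7438, 1.3639], [0.9208, -0.2172, 0.324, -0.3318], [0.0143, -0.8112, -0.5847, 0.7272], [0.0, 0.0, 0.0, 1.0]]
top [[495.4424501581647, 0.0, 321.840542164325], [0.0, 495.4424501581647, 235.9046630557014], [0.0, 0.0, 1.0]] [[0.0027, -0.9887, 0.1499, 0.3912], [-1.0, -0.0015, 0.0078, 0.0227], [-0.0075, -0.1499, -0.9887, 1.1028], [0.0, 0.0, 0.0, 1.0]]
wrist [[400.3840221541364, 0.0, 320.73021906926334], [0.0, 400.3840221541364, 244.36533889797204], [0.0, 0.0, 1.0]] [[1.0, -0.0002, -0.0002, 0.0009], [0.0002, 0.9611, 0.2763, -0.0707], [0.0002, -0.2763, 0.9611, -0.1284], [0.0, 0.0, 0.0, 1.0]]
```

View pics/scene0.png

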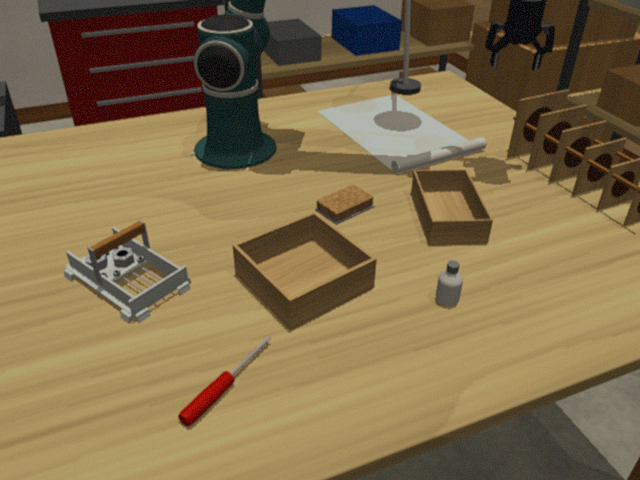

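View pics/top0.png

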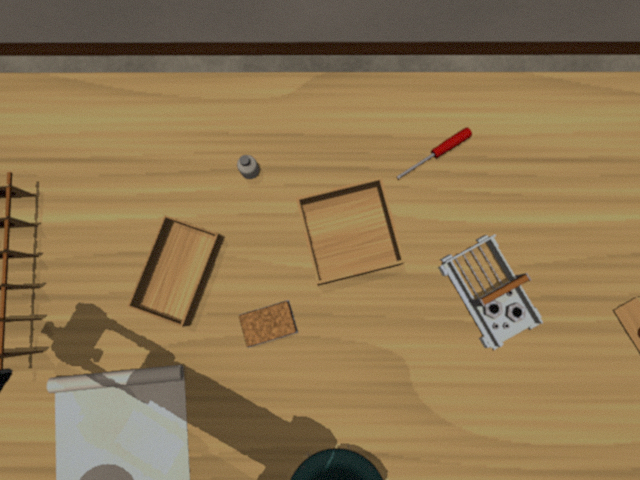

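View pics/wrist0.png

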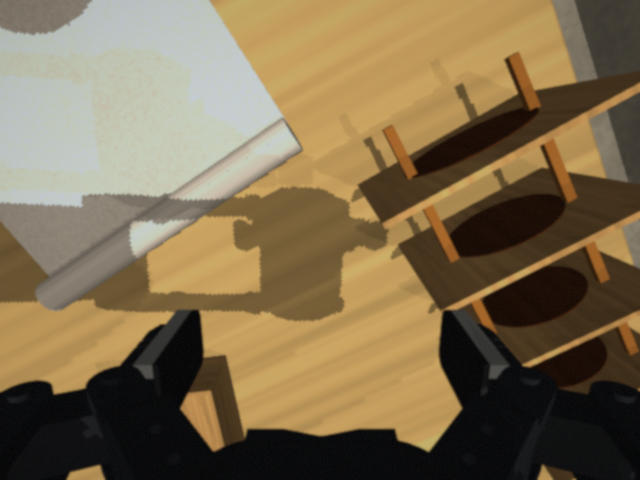

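The top picture shows the oblong box at about (177,271), the square box at (350,232) and the tray at (490,290). The tray's slotted end points up-image. I'll zoom in next to pick the corners.

```bash
cat > h.py <<'E'
import numpy as np,cv2
from workcell import bot
from scipy.spatial.transform import Rotation as R
def cam(n):
    s=bot.read_state();c=bot.read_camera(n)
    if n=="wrist":
        T=np.eye(4);T[:3,:3]=R.from_rotvec(s["tcp_rot"]).as_matrix();T[:3,3]=s["tool_pos"];P=T@c["T_tool_cam"]
    else:P=c["pose"]
    return c["img"],c["camera_matrix"],np.array(P)
def ray(px,K,P):
    d=P[:3,:3]@np.linalg.inv(K)@np.array([px[0],px[1],1.]);return P[:3,3],d/np.linalg.norm(d)
def onz(px,z,K,P):
    o,d=ray(px,K,P);return o+d*(z-o[2])/d[2]
def tri(rs):
    A=np.zeros((3,3));b=np.zeros(3)
    for o,d in rs:
        M=np.eye(3)-np.outer(d,d);A+=M;b+=M@o
    p=np.linalg.solve(A,b);return p,[np.linalg.norm((np.eye(3)-np.outer(d,d))@(p-o)) for o,d in rs]
def proj(p,K,P):
    q=P[:3,:3].T@(np.array(p)-P[:3,3]);q=K@q;return q[:2]/q[2]
def crop(img,x0,y0,w,h,f,name):
    c=cv2.resize(img[y0:y0+h,x0:x0+w],None,fx=f,fy=f,interpolation=cv2.INTER_CUBIC)
    cv2.imwrite(name,c[:,:,::-1])
E
python3 - <<'E'
from h import *
i,K,P=cam("top");crop(i,430,225,120,135,5,"pics/ttray.png")
crop(i,120,205,115,130,4,"pics/ttote.png");crop(i,290,172,120,120,4,"pics/tbin.png")
i,K,P=cam("scene");crop(i,55,215,145,110,5,"pics/stray.png");crop(i,400,160,100,90,6,"pics/stote.png")
E
```

```text
(no output)
```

View pics/ttray.png

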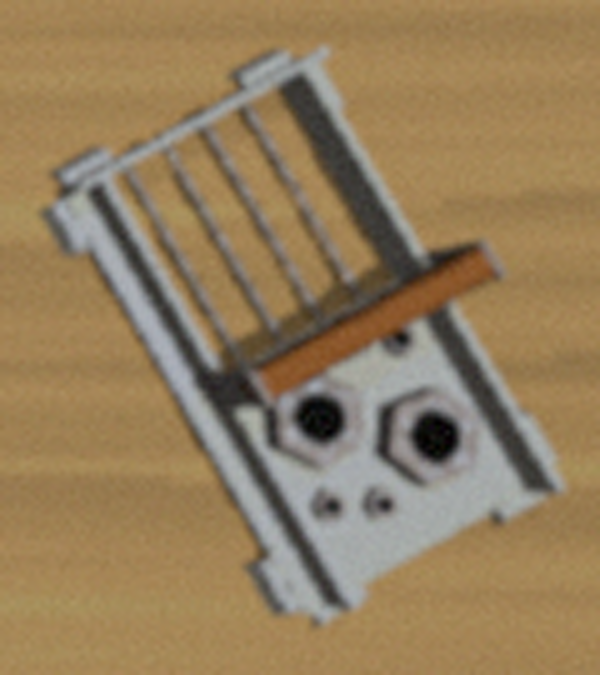

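View pics/ttote.png

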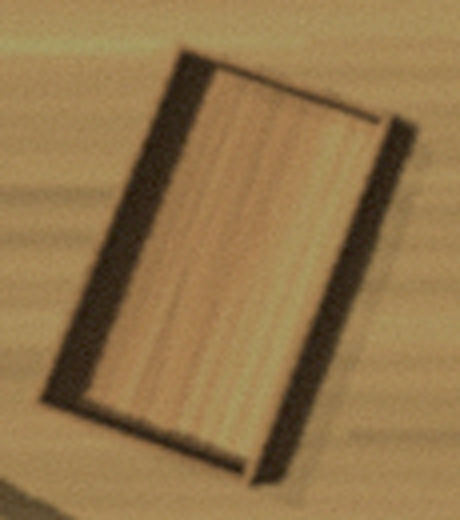

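View pics/tbin.png

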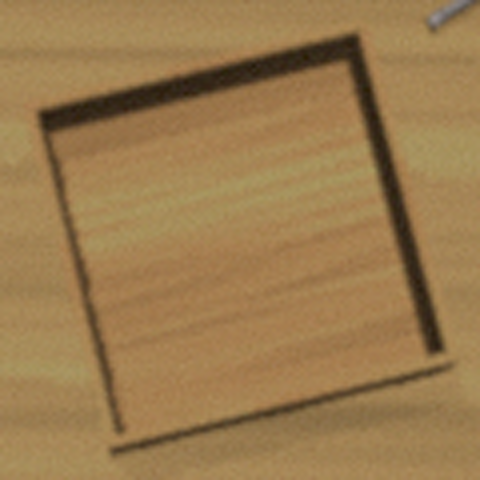

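View pics/stray.png

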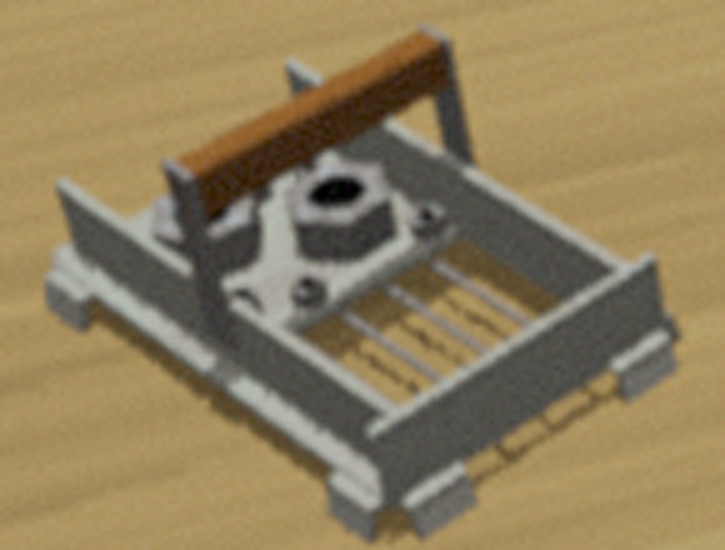

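View pics/stote.png

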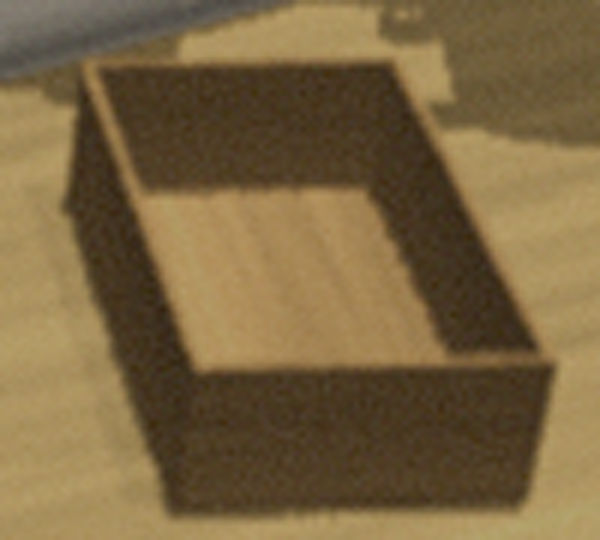

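```bash
python3 - <<'E'
from h import *
_,Kt,Pt=cam("top");_,Ks,Ps=cam("scene")
c=lambda p,o,f:((p[0]+.5)/f-.5+o[0],(p[1]+.5)/f-.5+o[1])
print("tote")
T=[(183,48),(392,115),(250,482),(42,400)];S=[(553,358),(190,370),(85,65),(395,65)]
pt=[]
for a,b in zip(T,S):
    a=c(a,(120,205),4);b=c(b,(400,160),6)
    p,e=tri([ray(a,Kt,Pt),ray(b,Ks,Ps)]);pt.append(p);print(p.round(4),np.round(e,4),onz(a,.06,Kt,Pt).round(4),onz(b,.06,Ks,Ps).round(4))
pt=np.array(pt);print(pt.mean(0))
z=np.array([onz(c(a,(120,205),4),.06,Kt,Pt) for a in T]);print(z.mean(0),np.linalg.norm(np.diff(z[[0,1,2,3,0]],axis=0),axis=1))
d=(z[0]+z[1]-z[2]-z[3]);print("yaw",np.degrees(np.arctan2(d[1],d[0])))
z=np.array([onz(c(a,(400,160),6),.06,Ks,Ps) for a in S]);print(z.mean(0),np.linalg.norm(np.diff(z[[0,1,2,3,0]],axis=0),axis=1))
d=(z[0]+z[1]-z[2]-z[3]);print("yaw",np.degrees(np.arctan2(d[1],d[0])))
print("bin")
z=np.array([onz(c(a,(290,172),4),.07,Kt,Pt) for a in [(40,112),(358,38),(450,365),(113,450)]]);print(z.round(4),z.mean(0),np.linalg.norm(np.diff(z[[0,1,2,3,0]],axis=0),axis=1))
print("tray handle")
for a,b in [((378,322),(315,105)),((255,378),(180,165)),((488,248),(430,34))]:
    p,e=tri([ray(c(a,(430,225),5),Kt,Pt),ray(c(b,(55,215),5),Ks,Ps)]);print(p.round(4),e)
# wall tops: corners of side walls
print("wall tops z=.048")
for a in [(318,65),(90,190),(330,612),(555,487)]:
    print(onz(c(a,(430,225),5),.048,Kt,Pt).round(4))
E
```

```text
tote
[0.5931 0.3713 0.0547] [0.0028 0.0028] [0.5907 0.3669 0.06  ] [0.5993 0.369  0.06  ]
[0.5552 0.2544 0.0561] [0.0003 0.0003] [0.5545 0.2533 0.06  ] [0.5599 0.2513 0.06  ]
[0.3622 0.3236 0.0558] [0.0019 0.0019] [0.3615 0.3205 0.06  ] [0.3686 0.3216 0.06  ]
[0.4044 0.4357 0.0545] [0.0022 0.0022] [0.4034 0.4314 0.06  ] [0.4122 0.4321 0.06  ]
[0.47874    0.34623415 0.05528644]
[0.4775262  0.34304983 0.06      ] [0.11923418 0.20434075 0.11851559 0.19810041]
yaw -19.10714121579595
[0.48498642 0.34350301 0.06      ] [0.12405811 0.20383524 0.11883797 0.19748189]
yaw -19.404771076271246
bin
[[ 0.626   0.0784  0.07  ]
 [ 0.6667 -0.0916  0.07  ]
 [ 0.4911 -0.137   0.07  ]
 [ 0.4465  0.0388  0.07  ]] [ 0.55760177 -0.02785496  0.07      ] [0.17482301 0.18140015 0.18139713 0.18387409]
tray handle
[ 0.4365 -0.3354  0.1004] [np.float64(0.0024837909334528858), np.float64(0.0024837909334526832)]
[ 0.4088 -0.3452  0.0509] [np.float64(0.04084984800325638), np.float64(0.040849848003256334)]
[ 0.4699 -0.3231  0.1594] [np.float64(0.035328760836766976), np.float64(0.03532876083676691)]
wall tops z=.048
[ 0.5481 -0.3369  0.048 ]
[ 0.494  -0.2373  0.048 ]
[ 0.3183 -0.3306  0.048 ]
[ 0.3698 -0.427   0.048 ]
```

```bash
cat > plan.py <<'E'
import numpy as np,json
from h import *
D=np.diag([1.,-1,-1])
def pose(yaw,tilt=0): return (R.from_euler('z',yaw,degrees=True)*R.from_euler('y',tilt,degrees=True)).as_matrix()@D
def plan(wps,grip,start=None,smooth=True):
    """wps: list of (pos,yaw,tilt,n)"""
    s=bot.read_state()
    p=np.array(s["tool_pos"]);M=R.from_rotvec(s["tcp_rot"]).as_matrix()
    if start: p=np.array(start[0],float);M=pose(*start[1:])
    rows=[]
    # start yaw/tilt
    A=(M@D);yaw=np.degrees(np.arctan2(A[1,0],A[0,0]));tilt=np.degrees(np.arcsin(-A[2,0]))
    P0=p.copy();y0,t0=yaw,tilt
    for pos,y,t,n in wps:
        pos=np.array(pos,float)
        dy=(y-y0+180)%360-180
        for k in range(1,n+1):
            u=k/n
            if smooth:u=u*u*u*(10-15*u+6*u*u) if smooth=='q' else u*u*(3-2*u)
            g=P0+(pos-P0)*u;G=pose(y0+dy*u,t0+(t-t0)*u)
            d=M.T@(g-p)/.03;w=np.degrees(R.from_matrix(M.T@G).as_rotvec())/6
            r=np.round(np.r_[d,w],2)+0.
            if abs(r).max()>1:print("OVER",r)
            r=np.clip(r,-1,1);rows.append([float(v) for v in r]+[grip])
            p=p+M@(r[:3]*.03);M=M@R.from_rotvec(np.radians(r[3:]*6)).as_matrix()
        P0,y0,t0=pos,y,t
    for i in range(0,len(rows),10):
        print("["+", ".join(f"{v:g}" for r in rows[i:i+10] for v in r)+"]")
    print("end",p.round(4),len(rows))
def st():
    s=bot.read_state();A=R.from_rotvec(s["tcp_rot"]).as_matrix()@D
    print(round(s["time"],2),s["tool_pos"].round(4),"yaw %.2f tilt %.2f roll %.2f"%tuple(R.from_matrix(A).as_euler('ZYX',degrees=True)),s["wrist_force"].round(2),s["width"].round(3),s["q"].round(2))
E
python3 - <<'E'
from plan import *
st()
plan([((.55,.2,.3),45,0,14),((.54,-.12,.3),27.4,0,10),((.4345,-.334,.28),27.4,0,10)],1,smooth=False)
E
```

```text
Traceback (most recent call last):
  File "plan.py", line 32, in st
    print(round(s["time"],2),s["tool_pos"].round(4),"yaw %.2f tilt %.2f roll %.2f"%tuple(R.from_matrix(A).as_euler('ZYX',degrees=True)),s["wrist_force"].round(2),s["width"].round(3),s["q"].round(2))
                                                                                                                                                                  ^^^^^^^^^^^^^^^^
AttributeError: 'float' object has no attribute 'round'
```

```bash
sed -i 's/s\["width"\].round(3)/round(s["width"],3)/' plan.py
python3 - <<'E'
from plan import *
st()
plan([((.55,.2,.3),45,0,14),((.54,-.12,.3),27.4,0,10),((.4345,-.334,.28),27.4,0,10)],1,smooth=False)
E
```

```text
0.35 [0.3061 0.6014 0.245 ] yaw 63.03 tilt 0.03 roll 0.00 [ 0.14 -0.58 -0.74] 1.005 [ 1.06  0.26  1.6   0.    1.27 -0.04]
OVER [-0.48  1.01 -0.13  0.    0.    0.22]
OVER [-0.46  1.03 -0.14  0.    0.    0.21]
OVER [-0.43  1.06 -0.13  0.    0.    0.22]
OVER [-0.41  1.11 -0.13  0.    0.    0.21]
OVER [-0.38  1.16 -0.13  0.    0.    0.22]
OVER [-0.36  1.21 -0.13  0.    0.    0.21]
OVER [-0.33  1.28 -0.13  0.    0.    0.22]
OVER [-0.31  1.35 -0.13  0.    0.    0.21]
OVER [-0.28  1.43 -0.13  0.    0.    0.21]
OVER [-0.77  1.16  0.    0.    0.    0.3 ]
[-0.59, 0.95, -0.13, 0, 0, 0.21, 1, -0.57, 0.96, -0.13, 0, 0, 0.22, 1, -0.54, 0.98, -0.13, 0, 0, 0.21, 1, -0.52, 0.99, -0.13, 0, 0, 0.22, 1, -0.5, 1, -0.13, 0, 0, 0.21, 1, -0.48, 1, -0.13, 0, 0, 0.22, 1, -0.46, 1, -0.14, 0, 0, 0.21, 1, -0.43, 1, -0.13, 0, 0, 0.22, 1, -0.41, 1, -0.13, 0, 0, 0.21, 1, -0.38, 1, -0.13, 0, 0, 0.22, 1]
[-0.36, 1, -0.13, 0, 0, 0.21, 1, -0.33, 1, -0.13, 0, 0, 0.22, 1, -0.31, 1, -0.13, 0, 0, 0.21, 1, -0.28, 1, -0.13, 0, 0, 0.21, 1, -0.77, 1, 0, 0, 0, 0.3, 1, -0.75, 0.92, 0, 0, 0, 0.29, 1, -0.73, 0.77, 0, 0, 0, 0.29, 1, -0.71, 0.8, 0, 0, 0, 0.3, 1, -0.68, 0.82, 0, 0, 0, 0.29, 1, -0.66, 0.84, 0, 0, 0, 0.29, 1]
[-0.63, 0.87, 0, 0, 0, 0.3, 1, -0.6, 0.88, 0, 0, 0, 0.29, 1, -0.58, 0.89, 0, 0, 0, 0.29, 1, -0.55, 0.92, 0, 0, 0, 0.3, 1, -0.64, 0.47, 0.07, 0, 0, 0, 1, -0.64, 0.47, 0.07, 0, 0, 0, 1, -0.64, 0.47, 0.06, 0, 0, 0, 1, -0.64, 0.47, 0.07, 0, 0, 0, 1, -0.64, 0.48, 0.07, 0, 0, 0, 1, -0.64, 0.47, 0.07, 0, 0, 0, 1]
[-0.64, 0.47, 0.06, 0, 0, 0, 1, -0.64, 0.47, 0.07, 0, 0, 0, 1, -0.64, 0.47, 0.07, 0, 0, 0, 1, -0.64, 0.47, 0.06, 0, 0, 0, 1]
end [ 0.4344 -0.3339  0.2801] 34
```

arm_command(steps=[-0.59,0.95,-0.13,0,0,0.21,1,-0.57,0.96,-0.13,0,0,0.22,1,-0.54,0.98,-0.13,0,0,0.21,1,-0.52,0.99,-0.13,0,0,0.22,1,-0.5,1,-0.13,0,0,0.21,1,-0.48,1,-0.13,0,0,0.22,1,-0.46,1,-0.14,0,0,0.21,1,-0.43,1,-0.13,0,0,0.22,1,-0.41,1,-0.13,0,0,0.21,1,-0.38,1,-0.13,0,0,0.22,1])

```text
time: 1.6
tool_pos: [0.4772, 0.3167, 0.2848]
tcp_rot: [2.846, 1.33, 0.0]
wrist_force: [-0.3, 0.4, 0.4]
width: 0.998
```

arm_command(steps=[-0.36,1,-0.13,0,0,0.21,1,-0.33,1,-0.13,0,0,0.22,1,-0.31,1,-0.13,0,0,0.21,1,-0.28,1,-0.13,0,0,0.21,1,-0.77,1,0,0,0,0.3,1,-0.75,0.92,0,0,0,0.29,1,-0.73,0.77,0,0,0,0.29,1,-0.71,0.8,0,0,0,0.3,1,-0.68,0.82,0,0,0,0.29,1,-0.66,0.84,0,0,0,0.29,1])

```text
time: 2.85
tool_pos: [0.5438, 0.0071, 0.3004]
tcp_rot: [3.001, 0.929, 0.001]
wrist_force: [0.6, -0.1, 0.3]
width: 1.003
```

arm_command(steps=[-0.63,0.87,0,0,0,0.3,1,-0.6,0.88,0,0,0,0.29,1,-0.58,0.89,0,0,0,0.29,1,-0.55,0.92,0,0,0,0.3,1,-0.64,0.47,0.07,0,0,0,1,-0.64,0.47,0.07,0,0,0,1,-0.64,0.47,0.06,0,0,0,1,-0.64,0.47,0.07,0,0,0,1,-0.64,0.48,0.07,0,0,0,1,-0.64,0.47,0.07,0,0,0,1])

```text
time: 4.1
tool_pos: [0.4764, -0.249, 0.2879]
tcp_rot: [3.052, 0.744, 0.0]
wrist_force: [0.6, -0.2, -0.3]
width: 1.003
```

arm_command(steps=[-0.64,0.47,0.06,0,0,0,1,-0.64,0.47,0.07,0,0,0,1,-0.64,0.47,0.07,0,0,0,1,-0.64,0.47,0.06,0,0,0,1])

```text
time: 4.6
tool_pos: [0.4341, -0.3344, 0.2801]
tcp_rot: [3.052, 0.744, 0.0]
wrist_force: [0.4, 0.0, 1.1]
width: 1.001
```

```bash
python3 - <<'E'
from plan import *
st()
i,K,P=cam("wrist");np.savez("w1.npz",i=i,K=K,P=P);cv2.imwrite("pics/w1.png",i[:,:,::-1])
E
```

```text
4.6 [ 0.4341 -0.3344  0.2801] yaw 27.38 tilt -0.00 roll -0.01 [0.4  0.02 1.11] 1.001 [-0.7   0.    1.83 -0.    1.3  -1.18]
```

View pics/w1.png

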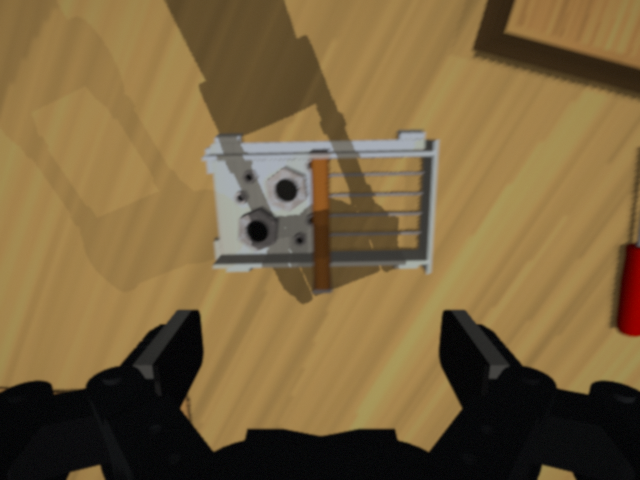

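The wrist view shows the orange handle at columns 312–329, rows 152–291, almost under the jaw centre line. I'll measure it by colour mask, together with the top view.

```bash
python3 - <<'E'
from plan import *
d=np.load("w1.npz");i,K,P=d["i"],d["K"],d["P"]
def mask(i,x0,y0,x1,y1,name):
    h=cv2.cvtColor(i,cv2.COLOR_RGB2HSV);m=((h[:,:,0]<16)&(h[:,:,1]>150)&(h[:,:,2]>50)).astype(np.uint8)
    z=np.zeros_like(m);z[y0:y1,x0:x1]=m[y0:y1,x0:x1]
    n,l,s,c=cv2.connectedComponentsWithStats(z);k=1+np.argmax(s[1:,4]);q=np.argwhere(l==k)[:,::-1].astype(np.float32)
    r=cv2.minAreaRect(q);print(name,s[k],c[k],r,cv2.boxPoints(r).round(1).tolist());return r
rw=mask(i,290,130,350,310,"w")
it,Kt,Pt=cam("top");rt=mask(it,470,265,540,310,"t")
for z in (.095,.106):print(onz(rw[0],z,K,P).round(4),onz(rt[0],z,Kt,Pt).round(4))
print(tri([ray(rw[0],K,P),ray(rt[0],Kt,Pt)]))
i2,Ks,Ps=cam("scene");rs=mask(i2,80,220,150,260,"s")
print(tri([ray(rw[0],K,P),ray(rs[0],Ks,Ps)]))
for a,b,z in [((435,270),(435,140),.048),((214,260),(206,155),.048)]: pass
# side wall top lines & handle direction
b=cv2.boxPoints(rw);b=b[np.argsort(b[:,1])];u=onz(b[:2].mean(0),.106,K,P);v=onz(b[2:].mean(0),.106,K,P);print("bar",u.round(4),v.round(4),np.linalg.norm(u-v),np.degrees(np.arctan2((u-v)[1],(u-v)[0]))-90)
E
```

```text
w [ 311  160   19  129 1857] [320.90199246 223.38610662] ((320.7543029785156, 223.98626708984375), (128.1969757080078, 17.39712142944336), 88.9583740234375) [[310.8999938964844, 160.10000610351562], [328.29998779296875, 159.6999969482422], [330.6000061035156, 287.8999938964844], [313.20001220703125, 288.20001220703125]]
t [483 275  45  28 280] [504.49285714 288.92142857] ((504.90771484375, 288.8384704589844), (6.821908950805664, 49.36581802368164), 60.2551155090332) [[481.79998779296875, 298.1000061035156], [524.5999755859375, 273.6000061035156], [528.0, 279.6000061035156], [485.20001220703125, 304.0]]
[ 0.4354 -0.3361  0.095 ] [ 0.4365 -0.3393  0.095 ]
[ 0.4342 -0.3338  0.106 ] [ 0.436  -0.3354  0.106 ]
(array([ 0.43481396, -0.33346429,  0.10989895]), [np.float64(0.0011343972467058952), np.float64(0.0011343972467060055)])
s [ 92 222  51  36 333] [117.26726727 239.08408408] ((118.49711608886719, 238.67657470703125), (11.56605052947998, 55.333038330078125), 61.189208984375) [[91.5, 246.89999389648438], [140.0, 220.3000030517578], [145.5, 230.39999389648438], [97.0, 257.1000061035156]]
(array([ 0.43584004, -0.33466628,  0.092433  ]), [np.float64(0.0019345772326014546), np.float64(0.0019345772326012983)])
bar [ 0.411  -0.2909  0.106 ] [ 0.4596 -0.3808  0.106 ] 0.10210856629179228 28.387250617073974
```

```bash
python3 - <<'E'
from plan import *
plan([((.435,-.3345,.18),28.4,0,5),((.435,-.3345,.09),28.4,0,5)],1)
E
```

```text
[0, 0, 0.35, 0, 0, -0.02, 1, 0.01, 0.01, 0.82, 0, 0, -0.05, 1, 0.01, 0, 0.99, 0, 0, -0.05, 1, 0, 0.01, 0.83, 0, 0, -0.05, 1, 0, 0, 0.34, 0, 0, -0.02, 1, 0, 0, 0.32, 0, 0, 0, 1, 0, 0, 0.74, 0, 0, 0, 1, 0, 0, 0.89, 0, 0, 0, 1, 0, 0, 0.74, 0, 0, 0, 1, 0, 0, 0.31, 0, 0, 0, 1]
end [ 0.4349 -0.3345  0.0901] 10
```

arm_command(steps=[0,0,0.35,0,0,-0.02,1,0.01,0.01,0.82,0,0,-0.05,1,0.01,0,0.99,0,0,-0.05,1,0,0.01,0.83,0,0,-0.05,1,0,0,0.34,0,0,-0.02,1,0,0,0.32,0,0,0,1,0,0,0.74,0,0,0,1,0,0,0.89,0,0,0,1,0,0,0.74,0,0,0,1,0,0,0.31,0,0,0,1])

```text
time: 6.0
tool_pos: [0.4352, -0.3337, 0.0894]
tcp_rot: [-3.044, -0.774, 0.001]
wrist_force: [0.2, 0.2, 0.5]
width: 0.999
```

```bash
python3 - <<'E'
from plan import *
st()
i,K,P=cam("wrist");cv2.imwrite("pics/w2.png",i[:,:,::-1])
i,K,P=cam("scene");crop(i,40,170,180,150,4,"pics/s2.png")
E
```

```text
6.0 [ 0.4352 -0.3337  0.0894] yaw 28.53 tilt 0.02 roll 0.05 [0.21 0.17 0.51] 0.999 [-0.7   0.18  2.02  0.    0.95 -1.2 ]
```

View pics/w2.png

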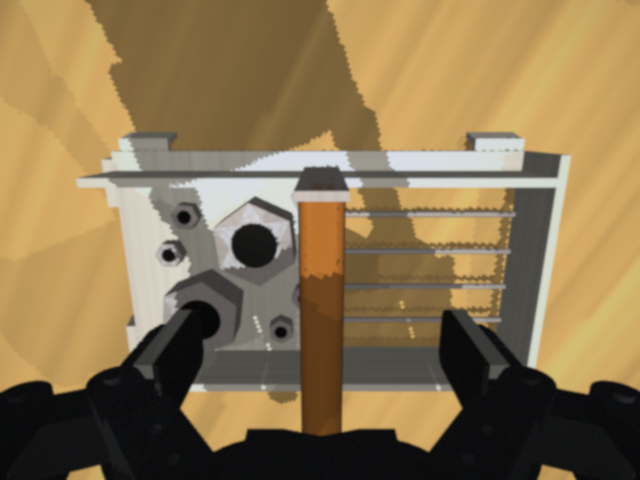

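View pics/s2.png

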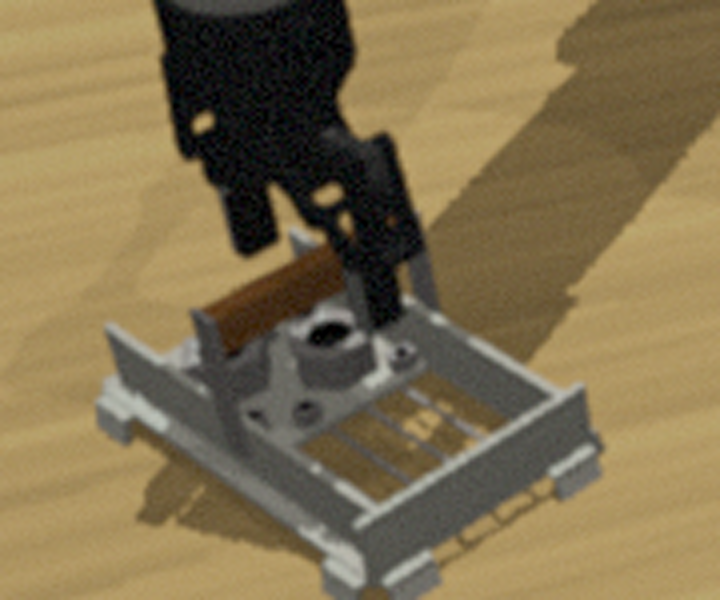

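The jaws straddle the handle: fingertip midpoint is at about (320,282) in the scene crop, on the bar's middle. The nuts lie well below the tips. I'll close now.

arm_command(steps=[0,0,0,0,0,0,0.5,0,0,0,0,0,0,0.3,0,0,0,0,0,0,0.15,0,0,0,0,0,0,0,0,0,0,0,0,0,0,0,0,0,0,0,0,0,0,0,0,0,0,0,0], squeeze=90)

```text
time: 6.98
tool_pos: [0.4356, -0.3343, 0.0908]
tcp_rot: [3.044, 0.774, 0.001]
wrist_force: [-1.6, 0.2, 5.7]
width: 0.151
```

```bash
python3 - <<'E'
from plan import *
st()
# lift
plan([((.435,-.3337,.13),28.4,0,6),((.435,-.3337,.21),28.4,0,7)],0)
E
```

```text
6.97 [ 0.4356 -0.3343  0.0908] yaw 28.52 tilt -0.01 roll -0.04 [-1.59  0.21  5.74] 0.151 [-0.7   0.18  2.02 -0.    0.95 -1.2 ]
[0, 0, -0.1, 0.01, 0, 0, 0, 0, -0.01, -0.24, 0, 0, 0.01, 0, 0, 0, -0.31, 0, 0, 0, 0, -0.01, -0.01, -0.32, 0, 0, 0.01, 0, 0, 0, -0.24, 0, 0, 0, 0, 0, -0.01, -0.1, 0, 0, 0, 0, 0, 0, -0.14, 0, 0, 0, 0, 0, 0, -0.39, 0, 0, 0, 0, 0, 0, -0.52, 0, 0, 0, 0, 0, 0, -0.56, 0, 0, 0, 0]
[0, 0, -0.52, 0, 0, 0, 0, 0, 0, -0.39, 0, 0, 0, 0, 0, 0, -0.14, 0, 0, 0, 0]
end [ 0.4349 -0.3337  0.2099] 13
```

arm_command(steps=[0,0,-0.1,0,0,0,0,0,0,-0.24,0,0,0,0,0,0,-0.32,0,0,0,0,0,0,-0.4,0,0,0,0,0,0,-0.4,0,0,0,0,0,0,-0.4,0,0,0,0,0,0,-0.3,0,0,0,0,0,0,-0.15,0,0,0,0,0,0,-0.05,0,0,0,0])

```text
time: 8.1
tool_pos: [0.4353, -0.334, 0.1612]
tcp_rot: [3.045, 0.774, 0.0]
wrist_force: [-0.5, 0.1, -7.8]
width: 0.148
```

```bash
python3 - <<'E'
from plan import *
st()
i,K,P=cam("wrist");cv2.imwrite("pics/w3.png",i[:,:,::-1])
i,K,P=cam("scene");crop(i,40,130,180,150,4,"pics/s3.png")
E
```

```text
8.1 [ 0.4353 -0.334   0.1612] yaw 28.53 tilt -0.00 roll -0.01 [-0.54  0.05 -7.81] 0.148 [-0.7   0.1   1.96 -0.    1.08 -1.2 ]
```

View pics/w3.png

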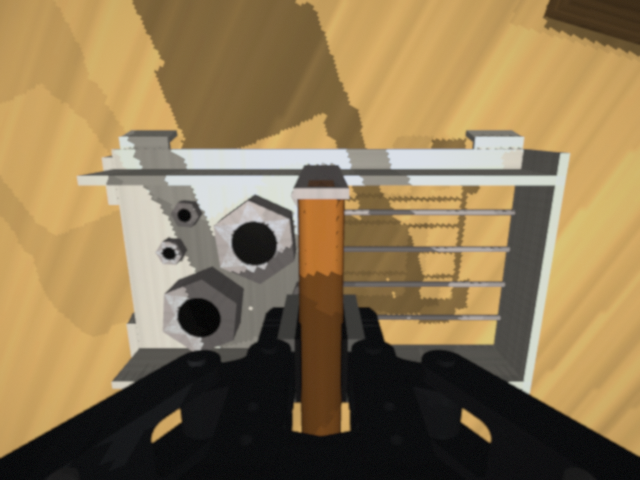

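View pics/s3.png

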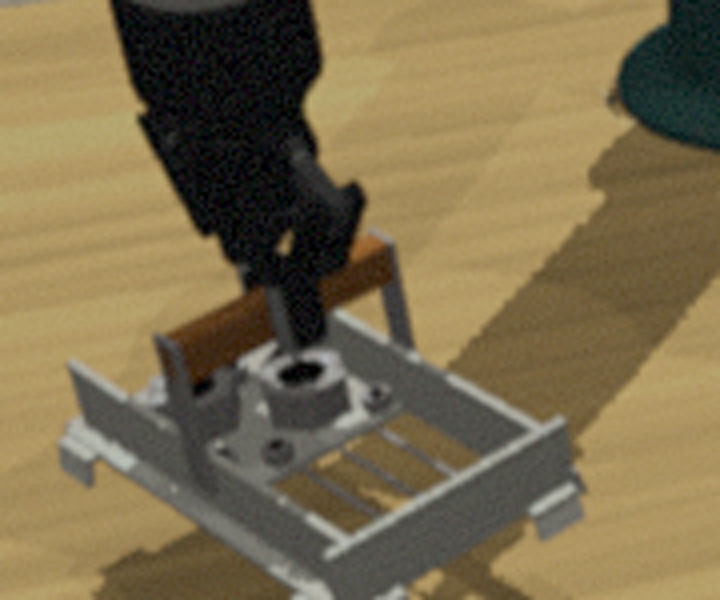

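Lifted level and all nuts are still on the plain floor. Next I raise it a little more and carry it smoothly to the oblong box.

```bash
python3 - <<'E'
from plan import *
plan([((.4355,-.334,.225),28.4,0,6),((.474,.346,.23),-19.2,0,34)],0)
E
```

```text
[0, 0, -0.16, 0, 0, 0, 0, 0, 0, -0.39, 0, 0, 0.01, 0, 0, 0, -0.52, 0, 0, 0, 0, 0.01, 0.01, -0.51, 0, 0, 0.01, 0, 0, 0, -0.4, 0, 0, 0, 0, 0, 0, -0.16, 0, 0, 0, 0, 0.03, -0.05, 0, 0, 0, 0.02, 0, 0.09, -0.15, 0, 0, 0, 0.06, 0, 0.14, -0.23, 0, 0, 0, 0.09, 0, 0.19, -0.32, -0.01, 0, 0, 0.13, 0]
[0.22, -0.4, 0, 0, 0, 0.16, 0, 0.27, -0.47, 0, 0, 0, 0.19, 0, 0.28, -0.55, -0.01, 0, 0, 0.22, 0, 0.31, -0.62, 0, 0, 0, 0.24, 0, 0.32, -0.68, -0.01, 0, 0, 0.26, 0, 0.32, -0.74, 0, 0, 0, 0.29, 0, 0.31, -0.79, -0.01, 0, 0, 0.29, 0, 0.31, -0.84, -0.01, 0, 0, 0.32, 0, 0.29, -0.89, 0, 0, 0, 0.32, 0, 0.26, -0.92, -0.01, 0, 0, 0.34, 0]
[0.24, -0.95, -0.01, 0, 0, 0.34, 0, 0.21, -0.97, 0, 0, 0, 0.35, 0, 0.17, -0.99, -0.01, 0, 0, 0.35, 0, 0.14, -0.99, -0.01, 0, 0, 0.35, 0, 0.1, -0.99, 0, 0, 0, 0.34, 0, 0.06, -0.98, -0.01, 0, 0, 0.35, 0, 0.03, -0.95, -0.01, 0, 0, 0.33, 0, -0.01, -0.94, -0.01, 0, 0, 0.33, 0, -0.04, -0.89, 0, 0, 0, 0.31, 0, -0.06, -0.85, -0.01, 0, 0, 0.3, 0]
[-0.09, -0.81, 0, 0, 0, 0.28, 0, -0.1, -0.74, -0.01, 0, 0, 0.26, 0, -0.11, -0.68, 0, 0, 0, 0.24, 0, -0.11, -0.61, -0.01, 0, 0, 0.22, 0, -0.12, -0.53, 0, 0, 0, 0.19, 0, -0.1, -0.45, -0.01, 0, 0, 0.16, 0, -0.09, -0.35, 0, 0, 0, 0.13, 0, -0.07, -0.27, 0, 0, 0, 0.09, 0, -0.05, -0.16, 0, 0, 0, 0.06, 0, -0.01, -0.06, 0, 0, 0, 0.02, 0]
end [0.4741 0.3461 0.23  ] 40
```

arm_command(steps=[0,0,-0.16,0,0,0,0,0,0,-0.39,0,0,0.01,0,0,0,-0.52,0,0,0,0,0.01,0.01,-0.51,0,0,0.01,0,0,0,-0.4,0,0,0,0,0,0,-0.16,0,0,0,0,0.03,-0.05,0,0,0,0.02,0,0.09,-0.15,0,0,0,0.06,0,0.14,-0.23,0,0,0,0.09,0,0.19,-0.32,-0.01,0,0,0.13,0])

```text
time: 9.45
tool_pos: [0.437, -0.307, 0.2249]
tcp_rot: [-3.057, -0.721, 0.001]
wrist_force: [0.4, -0.1, -6.9]
width: 0.146
```

arm_command(steps=[0.22,-0.4,0,0,0,0.16,0,0.27,-0.47,0,0,0,0.19,0,0.28,-0.55,-0.01,0,0,0.22,0,0.31,-0.62,0,0,0,0.24,0,0.32,-0.68,-0.01,0,0,0.26,0,0.32,-0.74,0,0,0,0.29,0,0.31,-0.79,-0.01,0,0,0.29,0,0.31,-0.84,-0.01,0,0,0.32,0,0.29,-0.89,0,0,0,0.32,0,0.26,-0.92,-0.01,0,0,0.34,0])

```text
time: 10.7
tool_pos: [0.4494, -0.0817, 0.227]
tcp_rot: [-3.128, -0.294, -0.0]
wrist_force: [0.1, 0.5, -6.4]
width: 0.15
```

arm_command(steps=[0.24,-0.95,-0.01,0,0,0.34,0,0.21,-0.97,0,0,0,0.35,0,0.17,-0.99,-0.01,0,0,0.35,0,0.14,-0.99,-0.01,0,0,0.35,0,0.1,-0.99,0,0,0,0.34,0,0.06,-0.98,-0.01,0,0,0.35,0,0.03,-0.95,-0.01,0,0,0.33,0,-0.01,-0.94,-0.01,0,0,0.33,0,-0.04,-0.89,0,0,0,0.31,0,-0.06,-0.85,-0.01,0,0,0.3,0])

```text
time: 11.95
tool_pos: [0.4654, 0.2053, 0.229]
tcp_rot: [3.131, -0.255, -0.0]
wrist_force: [1.0, -0.2, -6.7]
width: 0.15
```

```bash
python3 - <<'E'
from plan import *
st()
i,K,P=cam("wrist");np.savez("w4.npz",i=i,K=K,P=P);cv2.imwrite("pics/w4.png",i[:,:,::-1])
E
```

```text
11.95 [0.4654 0.2053 0.229 ] yaw -9.32 tilt -0.00 roll -0.01 [ 0.95 -0.18 -6.71] 0.15 [ 0.37 -0.04  1.97 -0.    1.21  0.53]
```

View pics/w4.png

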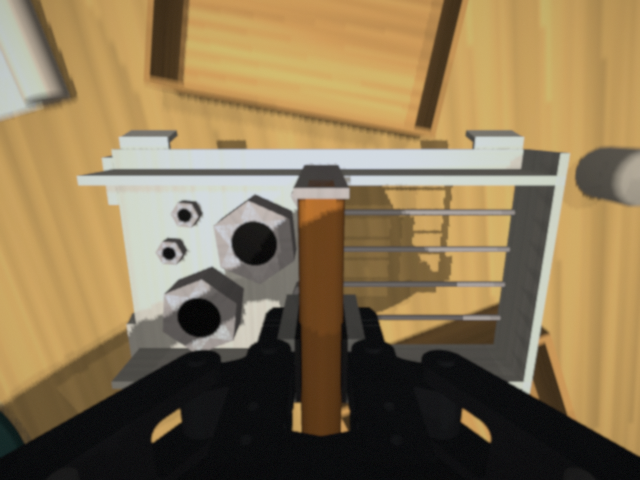

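The wrist view shows the box's near long rim edge, with corners at about (147,79) and (435,137). I'll use these as a check.

```bash
python3 - <<'E'
from plan import *
d=np.load("w4.npz");i,K,P=d["i"],d["K"],d["P"]
a=onz((147,79),.06,K,P);b=onz((433,136),.06,K,P);e=(b-a);L=np.linalg.norm(e);e/=L
n=np.array([-e[1],e[0],0]);print(a,b,L,np.degrees(np.arctan2(e[1],e[0])),(a+b)/2+.062*n)
crop(i,100,0,420,150,1.9,"pics/w4c.png")
E
```

```text
[0.3634904  0.32790036 0.06      ] [0.55524701 0.25786167 0.06      ] 0.20414704054923913 -20.06461301581516 [0.48063964 0.35111801 0.06      ]
```

View pics/w4c.png

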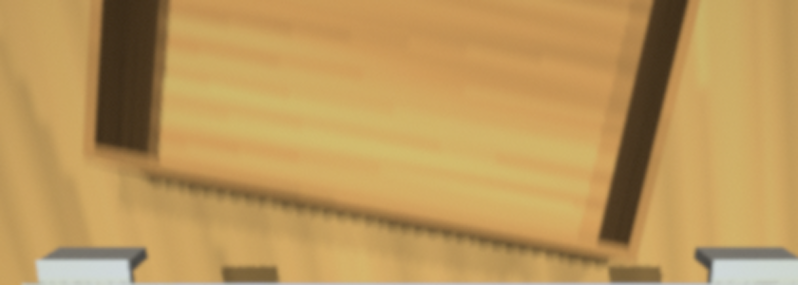

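arm_command(steps=[-0.09,-0.81,0,0,0,0.28,0,-0.1,-0.74,-0.01,0,0,0.26,0,-0.11,-0.68,0,0,0,0.24,0,-0.11,-0.61,-0.01,0,0,0.22,0,-0.12,-0.53,0,0,0,0.19,0,-0.1,-0.45,-0.01,0,0,0.16,0,-0.09,-0.35,0,0,0,0.13,0,-0.07,-0.27,0,0,0,0.09,0,-0.05,-0.16,0,0,0,0.06,0,-0.01,-0.06,0,0,0,0.02,0])

```text
time: 13.25
tool_pos: [0.4741, 0.346, 0.2299]
tcp_rot: [3.097, -0.523, -0.0]
wrist_force: [-0.3, -0.6, -6.0]
width: 0.147
```

```bash
python3 - <<'E'
from plan import *
st()
i,K,P=cam("wrist");cv2.imwrite("pics/w5.png",i[:,:,::-1])
plan([((.478,.347,.21),-19.2,30,26)],0)
E
```

```text
13.25 [0.4741 0.346  0.2299] yaw -19.18 tilt 0.00 roll -0.02 [-0.26 -0.63 -5.98] 0.147 [ 0.59  0.11  1.81 -0.    1.22  0.92]
[0, 0, 0, 0, -0.02, 0, 0, 0, 0, 0.01, 0, -0.06, 0, 0, 0, 0, 0.01, 0, -0.1, 0, 0, 0.01, 0, 0.02, 0, -0.14, 0, 0, 0, -0.01, 0.02, 0, -0.16, 0, 0, 0.01, 0, 0.03, 0, -0.2, 0, 0, 0, 0, 0.03, 0, -0.21, 0, 0, 0.01, -0.01, 0.03, 0, -0.24, 0, 0, 0.01, 0, 0.03, 0, -0.25, 0, 0, 0.01, 0, 0.04, 0, -0.27, 0, 0]
[0.01, -0.01, 0.03, 0, -0.28, 0, 0, 0.02, 0, 0.04, 0, -0.28, 0, 0, 0.01, 0, 0.03, 0, -0.29, 0, 0, 0.02, -0.01, 0.04, 0, -0.29, 0, 0, 0.02, 0, 0.03, 0, -0.28, 0, 0, 0.01, -0.01, 0.03, 0, -0.28, 0, 0, 0.02, 0, 0.04, 0, -0.27, 0, 0, 0.02, 0, 0.02, 0, -0.25, 0, 0, 0.02, -0.01, 0.03, 0, -0.24, 0, 0, 0.01, 0, 0.03, 0, -0.21, 0, 0]
[0.02, 0, 0.02, 0, -0.2, 0, 0, 0.01, -0.01, 0.01, 0, -0.16, 0, 0, 0.01, 0, 0.02, 0, -0.14, 0, 0, 0.01, 0, 0.01, 0, -0.1, 0, 0, 0, 0, 0.01, 0, -0.06, 0, 0, 0.01, 0, 0, 0, -0.02, 0, 0]
end [0.4781 0.347  0.2099] 26
```

View pics/w5.png

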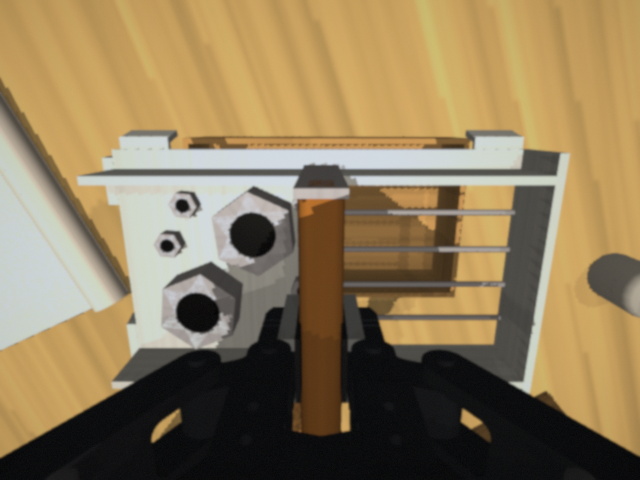

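arm_command(steps=[0,0,0,0,-0.02,0,0,0,0,0.01,0,-0.06,0,0,0,0,0.01,0,-0.1,0,0,0.01,0,0.02,0,-0.14,0,0,0,-0.01,0.02,0,-0.16,0,0,0.01,0,0.03,0,-0.2,0,0,0,0,0.03,0,-0.21,0,0,0.01,-0.01,0.03,0,-0.24,0,0,0.01,0,0.03,0,-0.25,0,0,0.01,0,0.04,0,-0.27,0,0])

```text
time: 14.55
tool_pos: [0.4755, 0.3462, 0.2232]
tcp_rot: [-3.058, 0.516, 0.267]
wrist_force: [0.4, 0.5, -6.2]
width: 0.147
```

arm_command(steps=[0.01,-0.01,0.03,0,-0.28,0,0,0.02,0,0.04,0,-0.28,0,0,0.01,0,0.03,0,-0.29,0,0,0.02,-0.01,0.04,0,-0.29,0,0,0.02,0,0.03,0,-0.28,0,0,0.01,-0.01,0.03,0,-0.28,0,0,0.02,0,0.04,0,-0.27,0,0,0.02,0,0.02,0,-0.25,0,0,0.02,-0.01,0.03,0,-0.24,0,0,0.01,0,0.03,0,-0.21,0,0])

```text
time: 15.8
tool_pos: [0.4777, 0.3468, 0.2126]
tcp_rot: [-2.948, 0.498, 0.68]
wrist_force: [-0.2, -0.5, -6.4]
width: 0.145
```

```bash
python3 - <<'E'
from plan import *
st()
i,K,P=cam("wrist");cv2.imwrite("pics/w6.png",i[:,:,::-1])
i,K,P=cam("scene");crop(i,370,80,180,180,4,"pics/s6.png")
E
```

```text
15.8 [0.4777 0.3468 0.2126] yaw -19.18 tilt 25.96 roll 0.01 [-0.18 -0.5  -6.42] 0.145 [0.42 0.33 1.65 0.3  1.51 0.68]
```

View pics/w6.png

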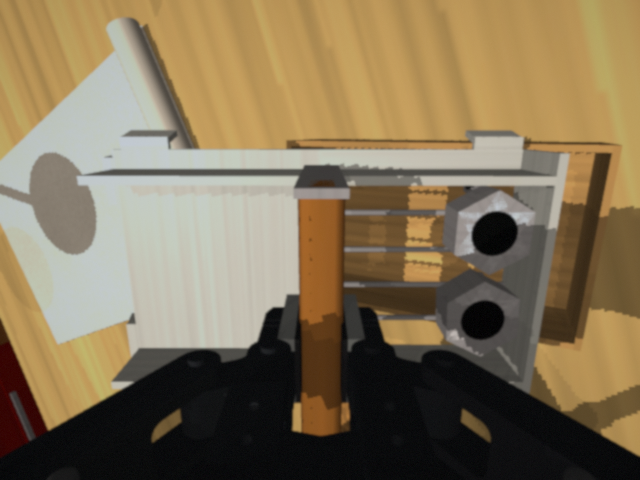

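View pics/s6.png

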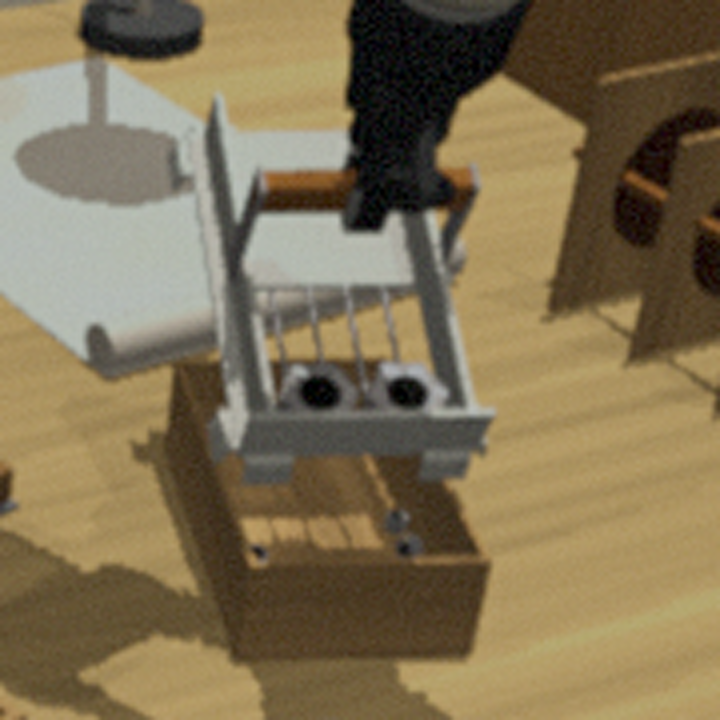

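```bash
python3 - <<'E'
from plan import *
i=cv2.imread("pics/w6.png")[:,:,::-1];crop(i,400,130,230,240,3,"pics/w6c.png")
E
```

```text
(no output)
```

View pics/w6c.png

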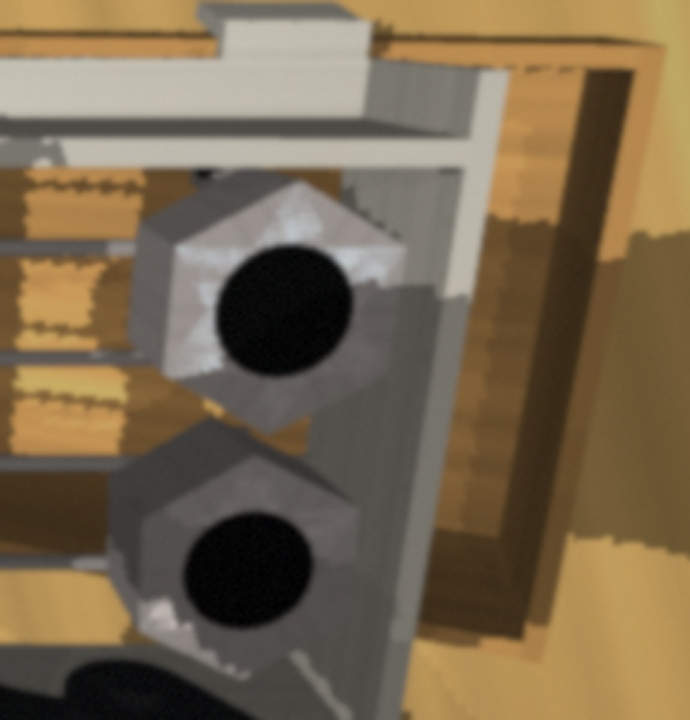

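```bash
python3 - <<'E'
from plan import *
i,K,P=cam("top");crop(i,100,180,160,160,4,"pics/t6.png")
plan([((.474,.347,.23),-19.2,30,6),((.40,.373,.34),-19.2,30,14)],0)
E
```

```text
[-0.03, 0, -0.04, 0, -0.05, 0, 0, -0.06, 0.01, -0.08, 0, -0.12, 0, 0, -0.09, 0, -0.12, 0, -0.17, 0, 0, -0.09, 0.01, -0.11, 0, -0.16, 0, 0, -0.07, 0.01, -0.09, 0, -0.12, 0, 0, -0.03, 0, -0.03, 0, -0.05, 0, 0, -0.06, 0, -0.03, 0, 0, 0, 0, -0.17, 0, -0.07, 0, 0, 0, 0, -0.25, 0, -0.12, 0, 0, 0, 0, -0.33, 0, -0.15, 0, 0, 0, 0]
[-0.38, 0, -0.17, 0, 0, 0, 0, -0.42, -0.01, -0.2, 0, 0, 0, 0, -0.44, 0, -0.19, 0, 0, 0, 0, -0.43, 0, -0.2, 0, 0, 0, 0, -0.42, 0, -0.19, 0, 0, 0, 0, -0.38, 0, -0.18, 0, 0, 0, 0, -0.33, 0, -0.15, 0, 0, 0, 0, -0.26, 0, -0.12, 0, 0, 0, 0, -0.17, 0, -0.07, 0, 0, 0, 0, -0.06, 0, -0.03, 0, 0, 0, 0]
end [0.3999 0.3731 0.3401] 20
```

View pics/t6.png

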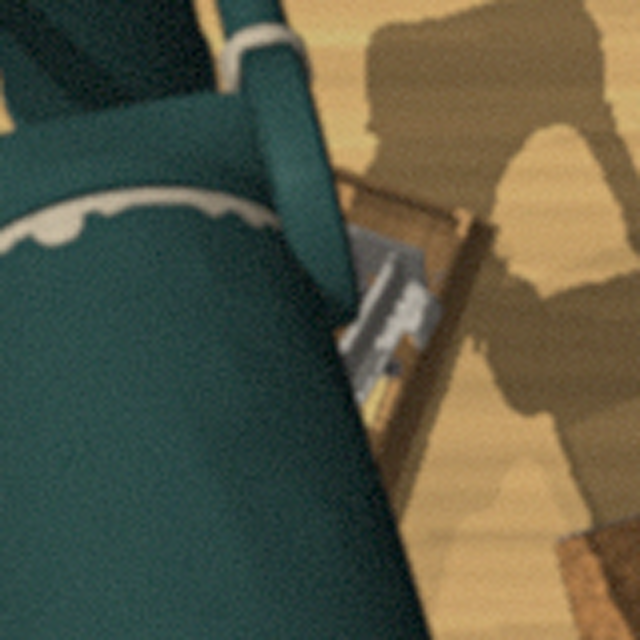

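```bash
python3 - <<'E'
from plan import *
plan([((.474,.348,.30),-19.2,30,10)],0)
E
```

```text
[-0.04, 0, -0.07, 0, -0.02, 0, 0, -0.1, 0, -0.2, 0, -0.05, 0, 0, -0.16, 0, -0.28, 0, -0.08, 0, 0, -0.2, 0, -0.35, 0, -0.09, 0, 0, -0.21, 0, -0.38, 0, -0.1, 0, 0, -0.22, 0, -0.37, 0, -0.1, 0, 0, -0.2, 0, -0.34, 0, -0.09, 0, 0, -0.18, 0, -0.28, 0, -0.07, 0, 0, -0.11, 0, -0.19, 0, -0.05, 0, 0, -0.05, 0, -0.07, 0, -0.02, 0, 0]
end [0.4739 0.3479 0.3001] 10
```

arm_command(steps=[-0.04,0,-0.07,0,-0.02,0,0,-0.1,0,-0.2,0,-0.05,0,0,-0.16,0,-0.28,0,-0.08,0,0,-0.2,0,-0.35,0,-0.09,0,0,-0.21,0,-0.38,0,-0.1,0,0,-0.22,0,-0.37,0,-0.1,0,0,-0.2,0,-0.34,0,-0.09,0,0,-0.18,0,-0.28,0,-0.07,0,0,-0.11,0,-0.19,0,-0.05,0,0,-0.05,0,-0.07,0,-0.02,0,0])

```text
time: 17.2
tool_pos: [0.4739, 0.348, 0.3008]
tcp_rot: [-2.913, 0.492, 0.779]
wrist_force: [0.6, 0.6, -5.3]
width: 0.15
```

```bash
python3 - <<'E'
from plan import *
st()
i,K,P=cam("wrist");cv2.imwrite("pics/w7.png",i[:,:,::-1]);crop(i,400,130,230,240,3,"pics/w7c.png")
i,K,P=cam("scene");crop(i,390,80,120,170,4.5,"pics/s7.png")
E
```

```text
17.2 [0.4739 0.348  0.3008] yaw -19.17 tilt 29.93 roll 0.02 [ 0.56  0.59 -5.28] 0.15 [0.4  0.3  1.54 0.34 1.7  0.71]
```

View pics/w7c.png

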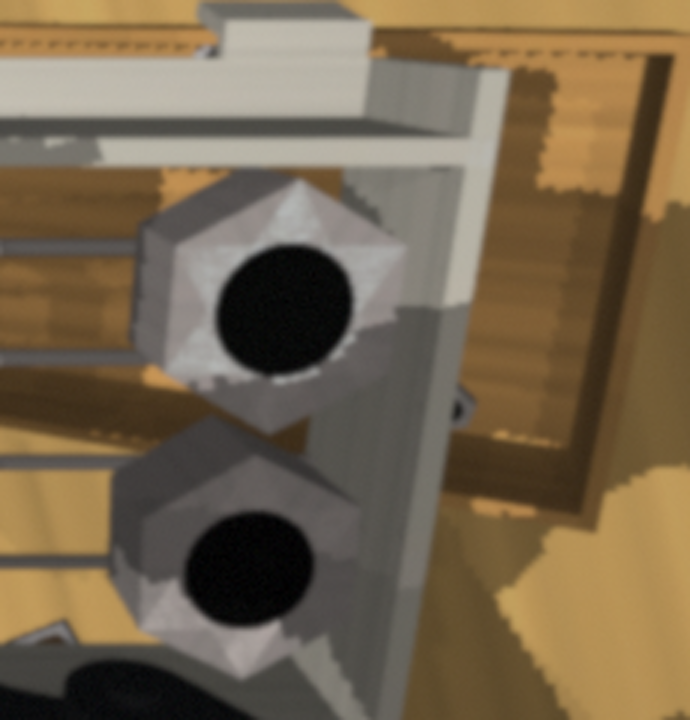

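View pics/s7.png

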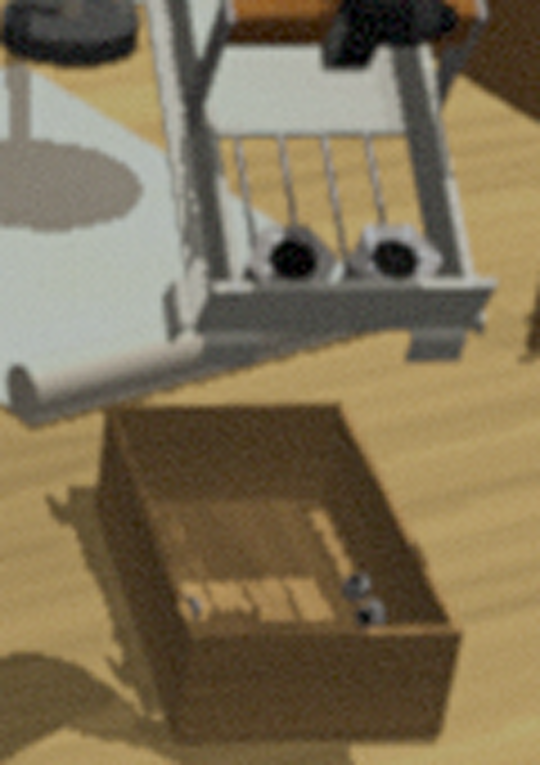

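View pics/w7.png

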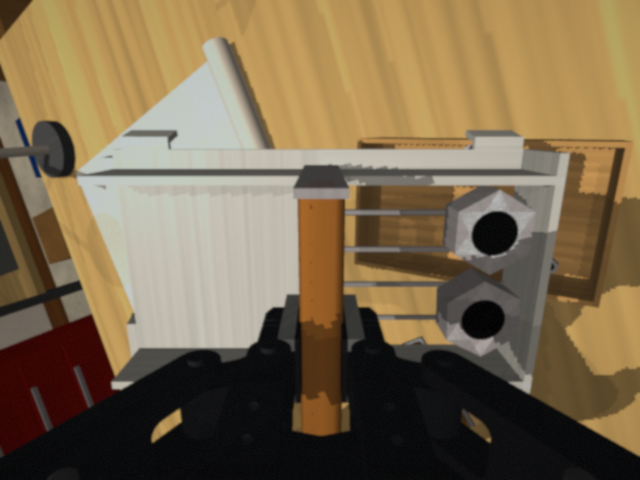

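```bash
python3 - <<'E'
from plan import *
i=cv2.imread("pics/w7.png")[:,:,::-1];crop(i,380,300,90,80,8,"pics/w7d.png")
i,K,P=cam("scene");crop(i,330,60,240,200,3.3,"pics/s7b.png")
E
```

```text
(no output)
```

View pics/w7d.png

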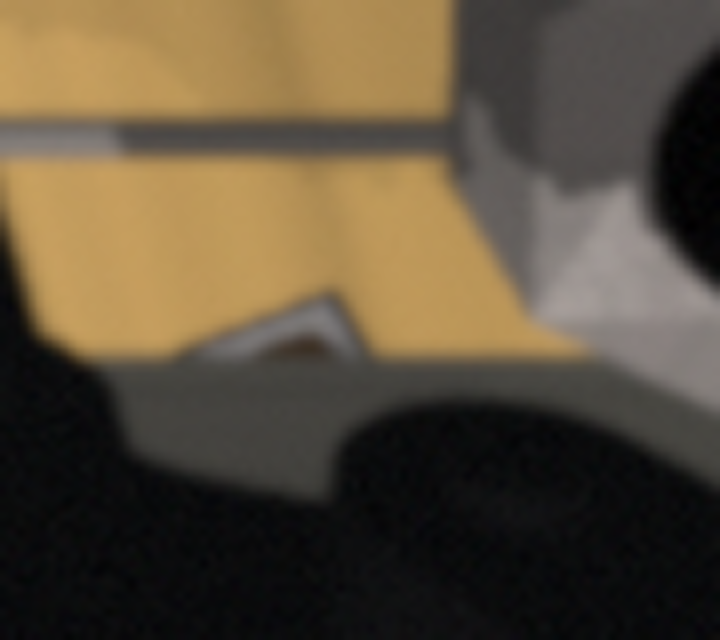

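View pics/s7b.png

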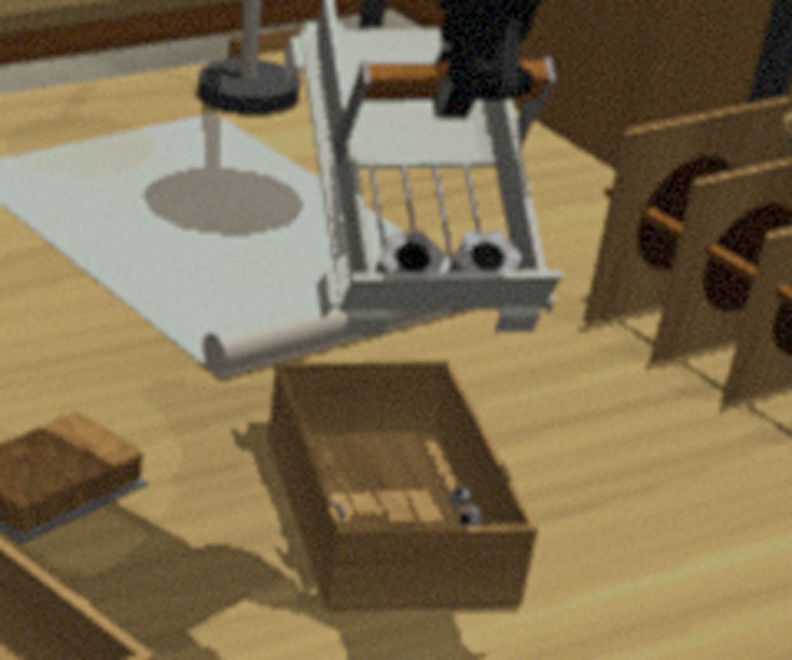

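```bash
python3 - <<'E'
from plan import *
i,Kw,Pw=cam("wrist");_,Ks,Ps=cam("scene");_,Kt,Pt=cam("top")
b=onz((268,323),.028,Kt,Pt);print("block",b,proj(b,Kw,Pw))
c0=np.array([.480,.347]);a=np.radians(-19.5);E=np.array([[np.cos(a),np.sin(a)],[-np.sin(a),np.cos(a)]])
def show(n,p):print(n,p.round(3),(E@(p[:2]-c0)).round(3))
f=lambda u,v,ox,oy,s:((u+.5)/s-.5+ox,(v+.5)/s-.5+oy)
for uv in [(190,605),(355,583),(370,612)]:
    p=onz(f(*uv,390,80,4.5),.008,Ks,Ps);show("scene",p);print("   in wrist",proj(p,Kw,Pw).round(0))
show("w",onz((553,266),.008,Kw,Pw))
# visible-floor limit in scene: points hidden by front wall?
for x in (.06,.07,.08,.09,.095):
    for y in (-.04,0,.04):
        w=c0+E.T@np.array([x,y]);o=Ps[:3,3];d=np.r_[w,.008]-o
        # crossing of inner wall plane x=.1
        xo=(E@(o[:2]-c0))[0];t=(.1-xo)/(x-xo);print(x,y,"z at front wall",round(o[2]+t*d[2],3))
E
```

```text
block [0.36561093 0.14581703 0.028     ] [414.68454752 404.94666723]
scene [0.474 0.313 0.008] [ 0.006 -0.034]
   in wrist [481. 241.]
scene [0.487 0.399 0.008] [-0.011  0.052]
   in wrist [474. 149.]
scene [0.512 0.391 0.008] [0.015 0.052]
   in wrist [504. 150.]
w [0.528 0.278 0.008] [ 0.069 -0.049]
0.06 -0.04 z at front wall 0.037
0.06 0 z at front wall 0.037
0.06 0.04 z at front wall 0.037
0.07 -0.04 z at front wall 0.03
0.07 0 z at front wall 0.03
0.07 0.04 z at front wall 0.03
0.08 -0.04 z at front wall 0.023
0.08 0 z at front wall 0.023
0.08 0.04 z at front wall 0.023
0.09 -0.04 z at front wall 0.015
0.09 0 z at front wall 0.015
0.09 0.04 z at front wall 0.015
0.095 -0.04 z at front wall 0.012
0.095 0 z at front wall 0.012
0.095 0.04 z at front wall 0.012
```

The scene and wrist views together place four small nuts in the box. The grey sliver at wrist (414,343) is the cork block's edge. The region behind the box's front wall is still hidden, so I'll slide the tray back along its axis, still over the box, to see that part.

arm_command(steps=[-0.1,0,0.06,0,0,0,0,-0.3,0,0.17,0,0,0,0,-0.5,0,0.29,0,0,0,0,-0.6,0,0.35,0,0,0,0,-0.6,0,0.35,0,0,0,0,-0.4,0,0.23,0,0,0,0,-0.2,0,0.12,0,0,0,0,-0.05,0,0.03,0,0,0,0])

```text
time: 18.5
tool_pos: [0.3833, 0.3795, 0.3001]
tcp_rot: [-2.914, 0.491, 0.778]
wrist_force: [0.3, 0.3, -4.7]
width: 0.144
```

```bash
python3 - <<'E'
from plan import *
st()
i,K,P=cam("wrist");cv2.imwrite("pics/w8.png",i[:,:,::-1])
E
```

```text
18.5 [0.3833 0.3795 0.3001] yaw -19.14 tilt 29.91 roll 0.01 [ 0.29  0.27 -4.69] 0.144 [0.5  0.17 1.69 0.38 1.64 0.79]
```

View pics/w8.png

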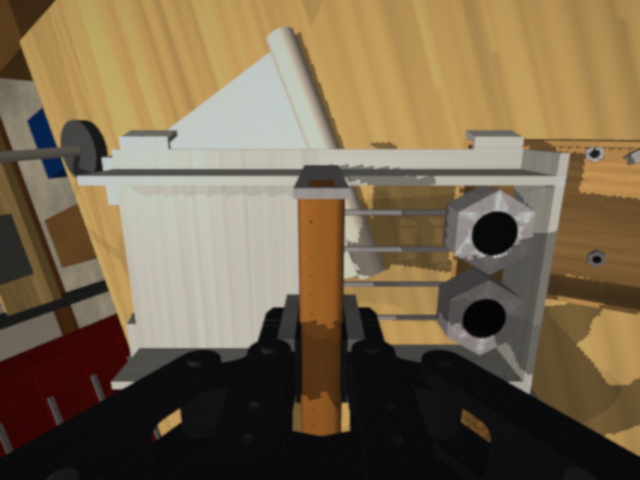

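arm_command(steps=[0.2,0,-0.12,0,0,0,0,0.45,0,-0.26,0,0,0,0,0.45,0,-0.26,0,0,0,0,0.2,0,-0.12,0,0,0,0])

```text
time: 19.05
tool_pos: [0.4281, 0.3639, 0.3]
tcp_rot: [-2.913, 0.494, 0.779]
wrist_force: [-0.1, -0.3, -5.5]
width: 0.142
```

```bash
python3 - <<'E'
from plan import *
st()
i,K,P=cam("wrist");cv2.imwrite("pics/w9.png",i[:,:,::-1]);crop(i,480,110,160,220,3.5,"pics/w9c.png")
c0=np.array([.480,.347]);a=np.radians(-19.5);E=np.array([[np.cos(a),np.sin(a)],[-np.sin(a),np.cos(a)]])
for x in (.1,.05,0,-.05,-.1):print(x,[proj(np.r_[c0+E.T@np.array([x,y]),.004],K,P).round().tolist() for y in (-.05,.05)])
E
```

```text
19.05 [0.4281 0.3639 0.3   ] yaw -19.27 tilt 29.93 roll -0.01 [-0.08 -0.29 -5.52] 0.142 [0.45 0.23 1.62 0.36 1.67 0.75]
0.1 [[664.0, 282.0], [696.0, 157.0]]
0.05 [[591.0, 271.0], [615.0, 155.0]]
0 [[528.0, 262.0], [545.0, 153.0]]
-0.05 [[472.0, 254.0], [484.0, 151.0]]
-0.1 [[423.0, 246.0], [431.0, 150.0]]
```

View pics/w9c.png

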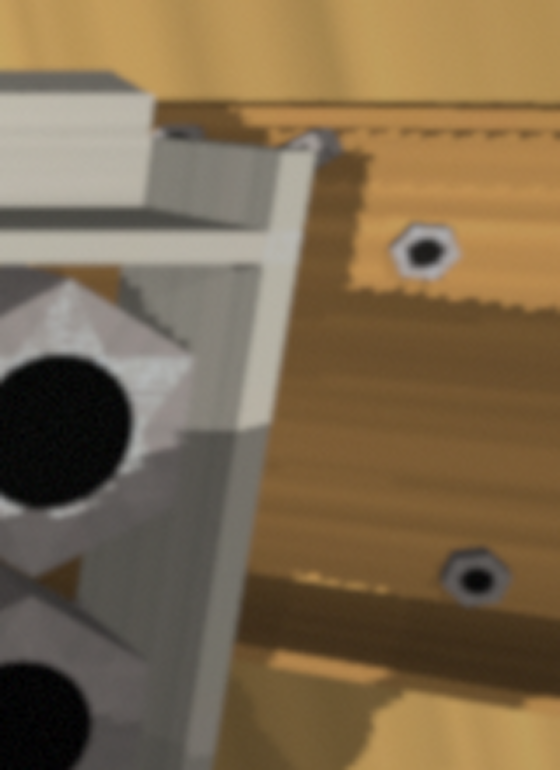

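All five small nuts are found in the box. In w9c four show at crop (185,130), (320,145), (425,250) and (477,578). The fifth, at tote (0.006,-0.034), is hidden behind the tray wall there, but appears in w8 at (597,259) and in the scene view. Now I go to the square box.

```bash
python3 - <<'E'
from plan import *
_,Kt,Pt=cam("top");print("glue",onz((247,162),.06,Kt,Pt))
plan([((.628,-.011,.24),13.5,5,24),((.628,-.011,.222),13.5,-33,32)],0)
E
```

```text
glue [0.71212392 0.19455303 0.06      ]
[0.05, 0.05, -0.02, -0.01, 0.02, -0.02, 0, 0.15, 0.14, -0.05, -0.04, 0.06, -0.07, 0, 0.23, 0.23, -0.08, -0.06, 0.1, -0.11, 0, 0.31, 0.3, -0.09, -0.08, 0.13, -0.15, 0, 0.37, 0.38, -0.12, -0.1, 0.16, -0.19, 0, 0.42, 0.46, -0.12, -0.11, 0.18, -0.21, 0, 0.47, 0.51, -0.11, -0.11, 0.2, -0.25, 0, 0.5, 0.58, -0.11, -0.12, 0.23, -0.26, 0, 0.51, 0.63, -0.1, -0.12, 0.24, -0.29, 0, 0.52, 0.68, -0.08, -0.12, 0.24, -0.31, 0]
[0.51, 0.71, -0.06, -0.12, 0.26, -0.31, 0, 0.49, 0.74, -0.04, -0.1, 0.26, -0.33, 0, 0.48, 0.76, -0.02, -0.1, 0.26, -0.32, 0, 0.43, 0.76, 0, -0.09, 0.25, -0.33, 0, 0.41, 0.76, 0.02, -0.08, 0.25, -0.31, 0, 0.36, 0.73, 0.04, -0.06, 0.24, -0.31, 0, 0.31, 0.7, 0.04, -0.06, 0.22, -0.29, 0, 0.27, 0.65, 0.05, -0.04, 0.21, -0.26, 0, 0.22, 0.59, 0.06, -0.04, 0.18, -0.24, 0, 0.18, 0.51, 0.05, -0.02, 0.16, -0.21, 0]
[0.13, 0.42, 0.05, -0.02, 0.13, -0.17, 0, 0.1, 0.32, 0.03, -0.01, 0.1, -0.12, 0, 0.06, 0.2, 0.03, -0.01, 0.06, -0.08, 0, 0.01, 0.07, 0.01, 0, 0.02, -0.03, 0, 0, 0, 0, 0, 0.02, 0, 0, 0.01, 0, 0, 0, 0.05, 0, 0, 0, 0, 0.01, 0, 0.08, 0, 0, 0
[... 161 characters left out ...]
 0, 0, 0.03, 0, 0.25, 0, 0, 0, 0, 0.02, 0, 0.26, 0, 0, -0.01, 0, 0.03, 0, 0.27, 0, 0, 0, 0, 0.02, 0, 0.28, 0, 0, 0, 0, 0.03, 0, 0.29, 0, 0, -0.01, 0, 0.03, 0, 0.3, 0, 0, 0, 0, 0.02, 0, 0.29, 0, 0]
[-0.01, 0, 0.03, 0, 0.3, 0, 0, -0.01, 0, 0.03, 0, 0.29, 0, 0, -0.01, 0, 0.02, 0, 0.29, 0, 0, -0.01, 0, 0.03, 0, 0.29, 0, 0, -0.01, 0, 0.02, 0, 0.27, 0, 0, -0.01, 0, 0.03, 0, 0.26, 0, 0, -0.01, 0, 0.02, 0, 0.25, 0, 0, 0, 0, 0.02, 0, 0.23, 0, 0, -0.01, 0, 0.02, 0, 0.21, 0, 0, -0.01, 0, 0.01, 0, 0.2, 0, 0]
[-0.01, 0, 0.02, 0, 0.16, 0, 0, -0.01, 0, 0.01, 0, 0.15, 0, 0, 0, 0, 0.01, 0, 0.11, 0, 0, -0.01, 0, 0, 0, 0.09, 0, 0, 0, 0, 0.01, 0, 0.05, 0, 0, 0, 0, 0, 0, 0.02, 0, 0]
end [ 0.628 -0.011  0.222] 56
```

arm_command(steps=[0.05,0.05,-0.02,-0.01,0.02,-0.02,0,0.15,0.14,-0.05,-0.04,0.06,-0.07,0,0.23,0.23,-0.08,-0.06,0.1,-0.11,0,0.31,0.3,-0.09,-0.08,0.13,-0.15,0,0.37,0.38,-0.12,-0.1,0.16,-0.19,0,0.42,0.46,-0.12,-0.11,0.18,-0.21,0,0.47,0.51,-0.11,-0.11,0.2,-0.25,0,0.5,0.58,-0.11,-0.12,0.23,-0.26,0,0.51,0.63,-0.1,-0.12,0.24,-0.29,0,0.52,0.68,-0.08,-0.12,0.24,-0.31,0])

```text
time: 20.4
tool_pos: [0.5025, 0.2221, 0.2775]
tcp_rot: [-3.065, 0.18, 0.555]
wrist_force: [-0.3, 0.5, -5.6]
width: 0.145
```

arm_command(steps=[0.51,0.71,-0.06,-0.12,0.26,-0.31,0,0.49,0.74,-0.04,-0.1,0.26,-0.33,0,0.48,0.76,-0.02,-0.1,0.26,-0.32,0,0.43,0.76,0,-0.09,0.25,-0.33,0,0.41,0.76,0.02,-0.08,0.25,-0.31,0,0.36,0.73,0.04,-0.06,0.24,-0.31,0,0.31,0.7,0.04,-0.06,0.22,-0.29,0,0.27,0.65,0.05,-0.04,0.21,-0.26,0,0.22,0.59,0.06,-0.04,0.18,-0.24,0,0.18,0.51,0.05,-0.02,0.16,-0.21,0])

```text
time: 21.65
tool_pos: [0.612, 0.0164, 0.2444]
tcp_rot: [3.11, 0.305, -0.188]
wrist_force: [0.8, -0.1, -5.3]
width: 0.149
```

arm_command(steps=[0.13,0.42,0.05,-0.02,0.13,-0.17,0,0.1,0.32,0.03,-0.01,0.1,-0.12,0,0.06,0.2,0.03,-0.01,0.06,-0.08,0,0.01,0.07,0.01,0,0.02,-0.03,0])

```text
time: 22.15
tool_pos: [0.6271, -0.0104, 0.2401]
tcp_rot: [3.107, 0.37, -0.135]
wrist_force: [0.1, 1.0, -6.0]
width: 0.148
```

```bash
python3 - <<'E'
from plan import *
st()
i,K,P=cam("scene");crop(i,180,80,250,250,2.4,"pics/s10.png")
i,K,P=cam("wrist");cv2.imwrite("pics/w10.png",i[:,:,::-1])
i,K,P=cam("top");crop(i,110,190,140,150,4,"pics/t10.png");np.savez("t10.npz",i=i,K=K,P=P)
E
```

```text
22.15 [ 0.6271 -0.0104  0.2401] yaw 13.60 tilt 4.98 roll 0.05 [ 0.14  1.02 -6.02] 0.148 [-0.04  0.23  1.66 -0.02  1.34 -0.27]
```

View pics/s10.png

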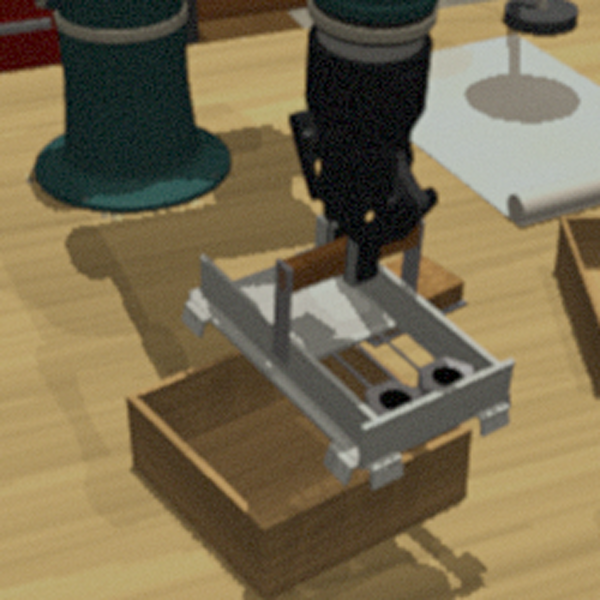

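View pics/t10.png

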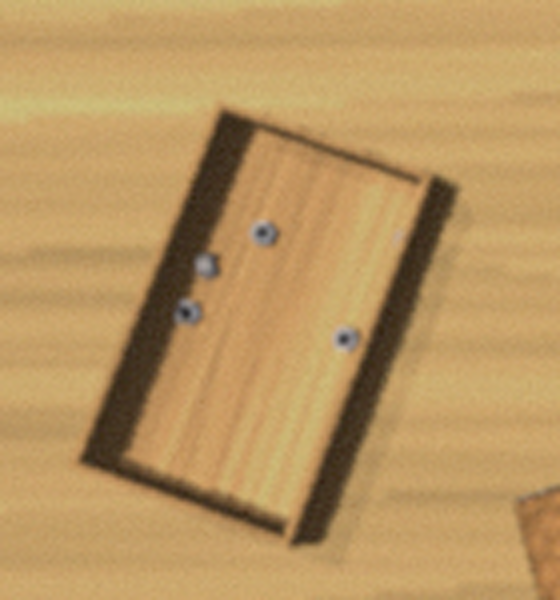

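View pics/w10.png

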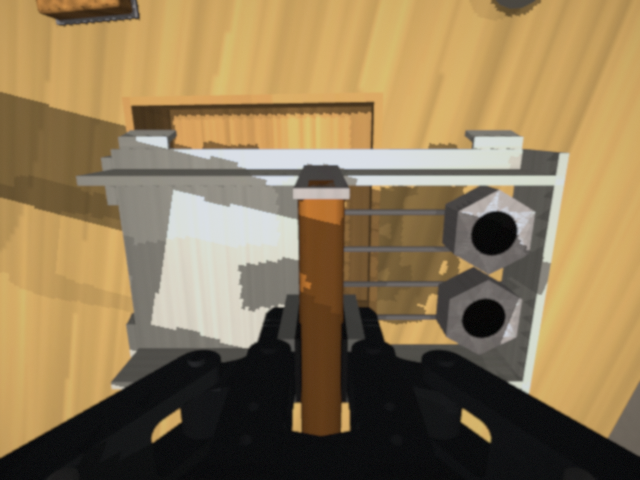

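The top view shows all five in the box: four clear ones, and the fifth peeking over the right rim at crop (398,236). The tray is aligned with the square box. Rim corners in the wrist view are at (127,98) and (380,97).

```bash
python3 - <<'E'
from plan import *
_,K,P=cam("wrist")
a=onz((126,98),.07,K,P);b=onz((381,97),.07,K,P);e=b-a;L=np.linalg.norm(e);e/=L;n=np.array([e[1],-e[0],0])
print(a,b,L,np.degrees(np.arctan2(e[1],e[0])),"centre",(a+b)/2+.095*n)
E
```

```text
[0.45135722 0.04365723 0.07      ] [0.63169301 0.08674703 0.07      ] 0.18541231908731648 13.438402315493722 centre [ 0.5636031 -0.0271968  0.07     ]
```

arm_command(steps=[0,0,0,0,0.02,0,0,0.01,0,0,0,0.05,0,0,0,0,0.01,0,0.08,0,0,0,0,0.01,0,0.12,0,0,0,0,0.02,0,0.14,0,0,0,0,0.01,0,0.17,0,0,0,0,0.02,0,0.19,0,0,0,0,0.02,0,0.22,0,0,0,0,0.02,0,0.23,0,0,0,0,0.03,0,0.25,0,0])

```text
time: 23.6
tool_pos: [0.6272, -0.0102, 0.2359]
tcp_rot: [-3.109, -0.37, -0.107]
wrist_force: [0.6, 0.0, -5.5]
width: 0.146
```

arm_command(steps=[0,0,0.02,0,0.26,0,0,-0.01,0,0.03,0,0.27,0,0,0,0,0.02,0,0.28,0,0,0,0,0.03,0,0.29,0,0,-0.01,0,0.03,0,0.3,0,0,0,0,0.02,0,0.29,0,0,-0.01,0,0.03,0,0.3,0,0,-0.01,0,0.03,0,0.29,0,0,-0.01,0,0.02,0,0.29,0,0,-0.01,0,0.03,0,0.29,0,0])

```text
time: 24.85
tool_pos: [0.6271, -0.0103, 0.2279]
tcp_rot: [-3.025, -0.36, -0.564]
wrist_force: [1.8, 0.2, -5.5]
width: 0.145
```

arm_command(steps=[-0.01,0,0.02,0,0.27,0,0,-0.01,0,0.03,0,0.26,0,0,-0.01,0,0.02,0,0.25,0,0,0,0,0.02,0,0.23,0,0,-0.01,0,0.02,0,0.21,0,0,-0.01,0,0.01,0,0.2,0,0,-0.01,0,0.02,0,0.16,0,0,-0.01,0,0.01,0,0.15,0,0,0,0,0.01,0,0.11,0,0,-0.01,0,0,0,0.09,0,0])

```text
time: 26.1
tool_pos: [0.6272, -0.0102, 0.2225]
tcp_rot: [-2.932, -0.349, -0.858]
wrist_force: [0.1, -0.3, -3.7]
width: 0.147
```

```bash
python3 - <<'E'
from plan import *
st()
i,K,P=cam("scene");crop(i,180,80,250,250,2.4,"pics/s11.png")
i,K,P=cam("wrist");cv2.imwrite("pics/w11.png",i[:,:,::-1])
E
```

```text
26.1 [ 0.6272 -0.0102  0.2225] yaw 13.57 tilt -32.63 roll 0.04 [ 0.13 -0.27 -3.67] 0.147 [-0.17 -0.1   2.14  0.39  0.6  -0.67]
```

View pics/s11.png

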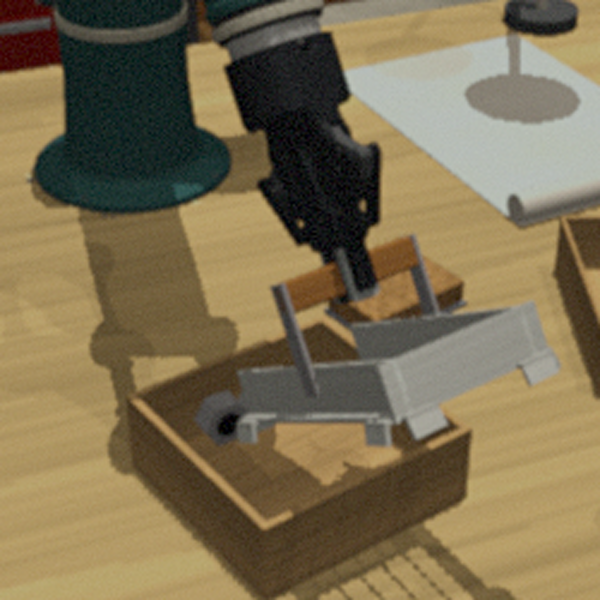

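View pics/w11.png

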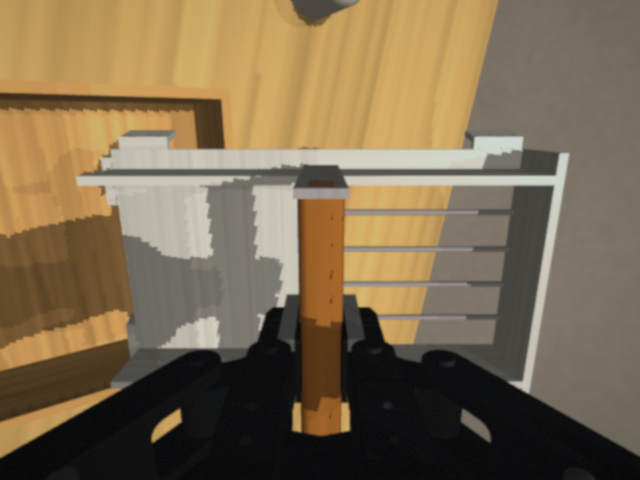

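The tray is empty and one big nut shows in the square box. The other should be behind the tray. I'll level it, rise, move toward the oblong box and check both.

```bash
python3 - <<'E'
from plan import *
c=bot.read_camera("wrist");T=c["T_tool_cam"];K=c["camera_matrix"];i=c["img"]
crop(i,60,110,540,110,1.45,"pics/w11c.png")
for px,z,nm in [((322,197),-.0155,"bar end y=-52.5"),((322,178),.0905-.048,"wall top?"),((320,150),.0905-.016,"flange")]:
    print(nm,onz(px,z,K,T).round(4))
for px in [(126,140),(175,140),(469,140),(522,140)]:print(px,onz(px,.0905-.006,K,T).round(4))
plan([((.62,0,.28),0,0,14),((.455,.195,.255),-19.3,0,16)],0)
E
```

```text
bar end y=-52.5 [ 0.0004 -0.0528 -0.0155]
wall top? [ 0.0006 -0.0514  0.0425]
flange [-0.0003 -0.0614  0.0745]
(126, 140) [-0.1002 -0.0659  0.0845]
(175, 140) [-0.075  -0.0659  0.0845]
(469, 140) [ 0.0763 -0.0659  0.0845]
(522, 140) [ 0.1036 -0.0658  0.0845]
[0.01, -0.01, -0.02, -0.03, -0.08, 0.03, 0, 0.04, -0.01, -0.07, -0.04, -0.22, 0.08, 0, 0.05, -0.03, -0.11, -0.07, -0.34, 0.12, 0, 0.07, -0.03, -0.14, -0.09, -0.44, 0.16, 0, 0.06, -0.03, -0.17, -0.08, -0.5, 0.19, 0, 0.06, -0.04, -0.19, -0.09, -0.56, 0.22, 0, 0.05, -0.04, -0.2, -0.07, -0.58, 0.23, 0, 0.04, -0.04, -0.2, -0.06, -0.57, 0.23, 0, 0.02, -0.04, -0.19, -0.05, -0.56, 0.23, 0, 0.01, -0.03, -0.18, -0.03, -0.5, 0.2, 0]
[0, -0.03, -0.16, -0.01, -0.44, 0.19, 0, 0, -0.02, -0.12, -0.01, -0.34, 0.14, 0, -0.01, -0.01, -0.08, 0, -0.22, 0.09, 0, 0, -0.01, -0.03, 0, -0.08, 0.03, 0, -0.07, -0.07, 0.01, 0, 0, 0.04, 0, -0.17, -0.21, 0.03, 0, 0, 0.1, 0, -0.28, -0.31, 0.04, 0, 0, 0.16, 0, -0.36, -0.41, 0.05, 0, 0, 0.2, 0, -0.44, -0.47, 0.07, 0, 0, 0.25, 0, -0.51, -0.51, 0.07, 0, 0, 0.27, 0]
[-0.56, -0.53, 0.07, 0, 0, 0.29, 0, -0.59, -0.53, 0.08, 0, 0, 0.3, 0, -0.6, -0.51, 0.08, 0, 0, 0.3, 0, -0.61, -0.48, 0.07, 0, 0, 0.29, 0, -0.57, -0.43, 0.08, 0, 0, 0.27, 0, -0.53, -0.37, 0.06, 0, 0, 0.25, 0, -0.46, -0.3, 0.05, 0, 0, 0.2, 0, -0.35, -0.22, 0.04, 0, 0, 0.16, 0, -0.23, -0.14, 0.03, 0, 0, 0.1, 0, -0.09, -0.05, 0.01, 0, 0, 0.04, 0]
end [0.4549 0.195  0.255 ] 30
```

View pics/w11c.png

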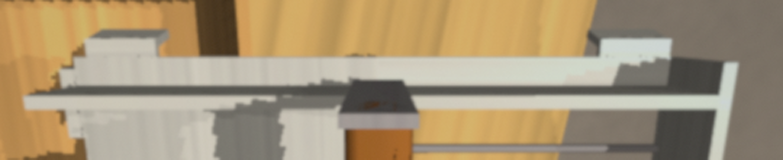

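arm_command(steps=[0.01,-0.01,-0.02,-0.03,-0.08,0.03,0,0.04,-0.01,-0.07,-0.04,-0.22,0.08,0,0.05,-0.03,-0.11,-0.07,-0.34,0.12,0,0.07,-0.03,-0.14,-0.09,-0.44,0.16,0,0.06,-0.03,-0.17,-0.08,-0.5,0.19,0,0.06,-0.04,-0.19,-0.09,-0.56,0.22,0,0.05,-0.04,-0.2,-0.07,-0.58,0.23,0,0.04,-0.04,-0.2,-0.06,-0.57,0.23,0,0.02,-0.04,-0.19,-0.05,-0.56,0.23,0,0.01,-0.03,-0.18,-0.03,-0.5,0.2,0])

```text
time: 27.5
tool_pos: [0.6224, -0.0017, 0.2694]
tcp_rot: [-3.134, -0.073, -0.178]
wrist_force: [0.1, 0.1, -4.2]
width: 0.149
```

arm_command(steps=[0,-0.03,-0.16,-0.01,-0.44,0.19,0,0,-0.02,-0.12,-0.01,-0.34,0.14,0,-0.01,-0.01,-0.08,0,-0.22,0.09,0,0,-0.01,-0.03,0,-0.08,0.03,0,-0.07,-0.07,0.01,0,0,0.04,0,-0.17,-0.21,0.03,0,0,0.1,0,-0.28,-0.31,0.04,0,0,0.16,0,-0.36,-0.41,0.05,0,0,0.2,0,-0.44,-0.47,0.07,0,0,0.25,0,-0.51,-0.51,0.07,0,0,0.27,0])

```text
time: 28.75
tool_pos: [0.5667, 0.0627, 0.272]
tcp_rot: [-3.136, 0.169, -0.0]
wrist_force: [0.2, -0.3, -4.3]
width: 0.144
```

arm_command(steps=[-0.56,-0.53,0.07,0,0,0.29,0,-0.59,-0.53,0.08,0,0,0.3,0,-0.6,-0.51,0.08,0,0,0.3,0,-0.61,-0.48,0.07,0,0,0.29,0,-0.57,-0.43,0.08,0,0,0.27,0,-0.53,-0.37,0.06,0,0,0.25,0,-0.46,-0.3,0.05,0,0,0.2,0,-0.35,-0.22,0.04,0,0,0.16,0,-0.23,-0.14,0.03,0,0,0.1,0,-0.09,-0.05,0.01,0,0,0.04,0])

```text
time: 30.0
tool_pos: [0.4543, 0.1954, 0.2551]
tcp_rot: [-3.097, 0.526, -0.0]
wrist_force: [0.0, -0.7, -3.7]
width: 0.146
```

```bash
python3 - <<'E'
from plan import *
st()
i,K,P=cam("wrist");np.savez("w12.npz",i=i,K=K,P=P);cv2.imwrite("pics/w12.png",i[:,:,::-1])
i,K,P=cam("top");np.savez("t12.npz",i=i,K=K,P=P);cv2.imwrite("pics/t12.png",i[:,:,::-1])
i,K,P=cam("scene");cv2.imwrite("pics/s12.png",i[:,:,::-1])
E
```

```text
30.0 [0.4543 0.1954 0.2551] yaw -19.28 tilt -0.01 roll 0.03 [ 0.01 -0.7  -3.65] 0.146 [ 0.36 -0.09  1.97  0.    1.26  0.69]
```

View pics/w12.png

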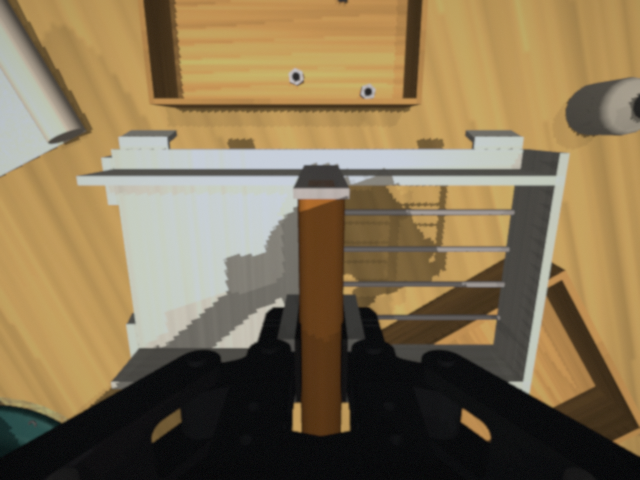

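View pics/t12.png

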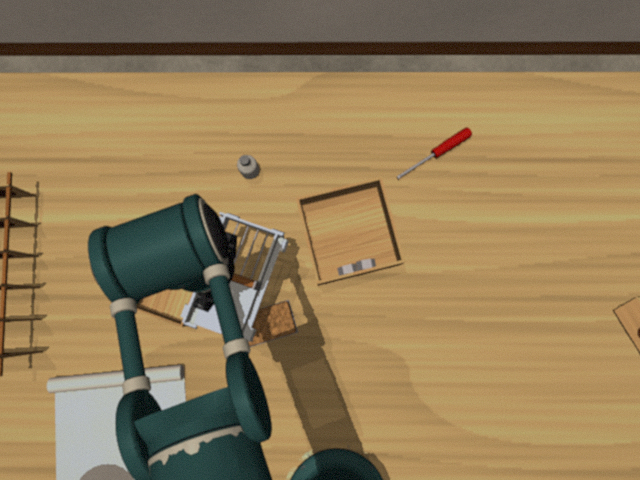

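View pics/s12.png

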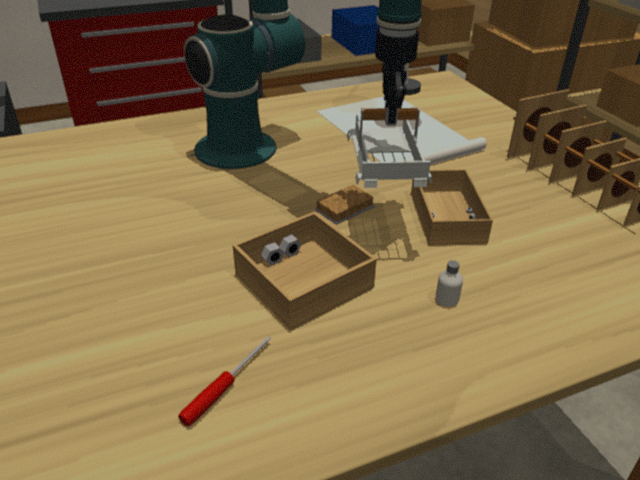

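Both big nuts stand on edge in the square box near its robot-side wall (top (357,267)). The bystanders are unmoved. Zooming in on the oblong box rim in the wrist view.

```bash
python3 - <<'E'
from plan import *
i=np.load("w12.npz")["i"];crop(i,130,0,60,115,6,"pics/w12l.png");crop(i,385,0,60,115,6,"pics/w12r.png")
E
```

```text
(no output)
```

View pics/w12l.png

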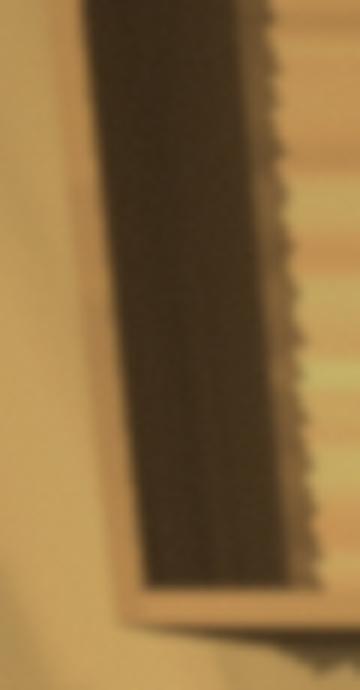

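View pics/w12r.png

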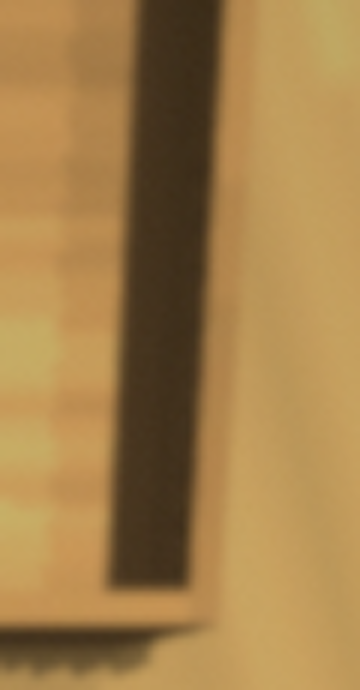

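```bash
python3 - <<'E'
from plan import *
d=np.load("w12.npz");K,P=d["K"],d["P"]
for z in (.058,.06,.062):
  a=onz((149.6,104.2),z,K,P);b=onz((419.9,104.2),z,K,P);e=b-a;L=np.linalg.norm(e);e/=L;n=np.array([-e[1],e[0],0])
  print(z,L,np.degrees(np.arctan2(e[1],e[0])),(a+b)/2+.062*n)
a=onz((153.7,97.9),.06,K,P);b=onz((416.3,97.6),.06,K,P);e=b-a;L=np.linalg.norm(e);e/=L;n=np.array([-e[1],e[0],0]);print("in",L,np.degrees(np.arctan2(e[1],e[0])),(a+b)/2+.058*n)
# triangulate with w4 corners
d4=np.load("w4.npz")
for p,q in [((149.6,104.2),(145.5,81)),((419.9,104.2),(434,136.5))]:
  print(tri([ray(p,K,P),ray(q,d4["K"],d4["P"])]))
E
```

```text
0.058 0.20778001168858648 -19.29331190954791 [0.4778154  0.34787166 0.058     ]
0.06 0.20650352289783386 -19.29331190954791 [0.47793898 0.34770823 0.06      ]
0.062 0.20522703410708118 -19.293311909547903 [0.47806256 0.34754481 0.062     ]
in 0.19978508444376136 -19.231964581979863 [0.47837105 0.34823365 0.06      ]
(array([ 0.30804467,  0.3505054 , -0.08167272]), [np.float64(0.0008148815296938305), np.float64(0.0008148815296937333)])
(array([0.56292017, 0.25497686, 0.03030727]), [np.float64(0.0010708090247726944), np.float64(0.001070809024772616)])
```

```bash
python3 - <<'E'
from plan import *
plan([((.4778,.3482,.19),-19.27,0,12),((.4778,.3482,.157),-19.27,0,6)],0)
E
```

```text
[-0.02, -0.1, 0.04, 0, 0, 0, 0, -0.05, -0.28, 0.12, 0, 0, 0, 0, -0.08, -0.41, 0.18, 0, 0, 0, 0, -0.1, -0.52, 0.22, 0, 0, 0, 0, -0.12, -0.6, 0.26, 0, 0, 0, 0, -0.12, -0.63, 0.27, 0, 0, 0, 0, -0.12, -0.62, 0.27, 0, 0, 0, 0, -0.11, -0.6, 0.25, 0, 0, 0, 0, -0.1, -0.52, 0.22, 0, 0, 0, 0, -0.08, -0.41, 0.18, 0, 0, 0, 0]
[-0.05, -0.28, 0.12, 0, 0, 0, 0, -0.02, -0.1, 0.04, 0, 0, 0, 0, 0, 0, 0.08, 0, 0, 0, 0, 0, 0, 0.21, 0, 0, 0, 0, 0, 0, 0.26, 0, 0, 0, 0, 0, 0, 0.27, 0, 0, 0, 0, 0, 0, 0.2, 0, 0, 0, 0, 0, 0, 0.08, 0, 0, 0, 0]
end [0.4778 0.3482 0.1571] 18
```

arm_command(steps=[-0.02,-0.1,0.04,0,0,0,0,-0.05,-0.28,0.12,0,0,0,0,-0.08,-0.41,0.18,0,0,0,0,-0.1,-0.52,0.22,0,0,0,0,-0.12,-0.6,0.26,0,0,0,0,-0.12,-0.63,0.27,0,0,0,0,-0.12,-0.62,0.27,0,0,0,0,-0.11,-0.6,0.25,0,0,0,0,-0.1,-0.52,0.22,0,0,0,0,-0.08,-0.41,0.18,0,0,0,0])

```text
time: 31.4
tool_pos: [0.4761, 0.3378, 0.1942]
tcp_rot: [-3.097, 0.526, 0.0]
wrist_force: [-0.3, -0.0, -2.8]
width: 0.148
```

arm_command(steps=[-0.05,-0.28,0.12,0,0,0,0,-0.02,-0.1,0.04,0,0,0,0,0,0,0.08,0,0,0,0,0,0,0.21,0,0,0,0,0,0,0.26,0,0,0,0,0,0,0.27,0,0,0,0,0,0,0.2,0,0,0,0,0,0,0.08,0,0,0,0])

```text
time: 32.4
tool_pos: [0.4774, 0.348, 0.1562]
tcp_rot: [3.097, -0.527, -0.001]
wrist_force: [-0.3, -0.8, -3.8]
width: 0.153
```

```bash
python3 - <<'E'
from plan import *
st()
i,K,P=cam("wrist");cv2.imwrite("pics/w13.png",i[:,:,::-1])
i,K,P=cam("scene");crop(i,390,120,120,130,5,"pics/s13.png")
E
```

```text
32.4 [0.4774 0.348  0.1562] yaw -19.31 tilt 0.04 roll -0.04 [-0.25 -0.79 -3.75] 0.153 [0.59 0.18 1.88 0.   1.09 0.92]
```

View pics/w13.png

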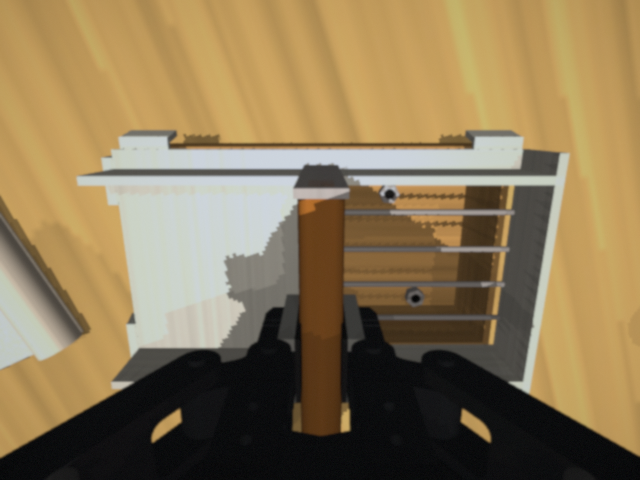

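View pics/s13.png

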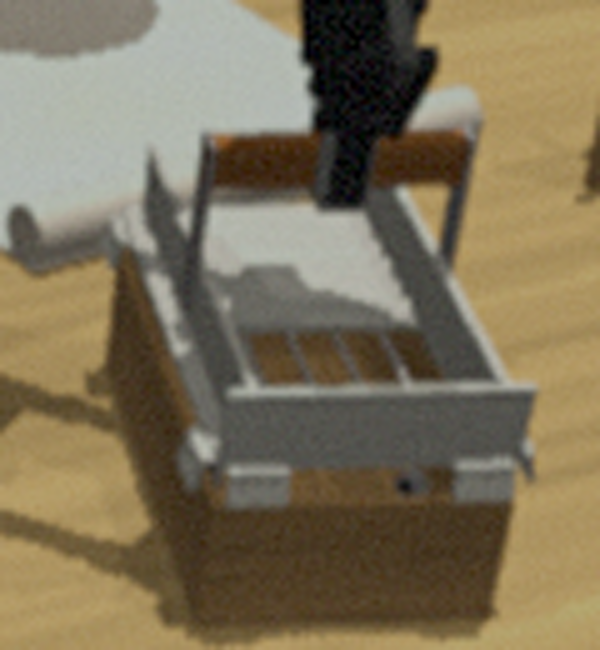

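```bash
python3 - <<'E'
from plan import *
i=cv2.imread("pics/w13.png")[:,:,::-1];crop(i,430,170,100,190,4,"pics/w13c.png");crop(i,100,120,460,50,1.7,"pics/w13d.png")
E
```

```text
(no output)
```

View pics/w13c.png

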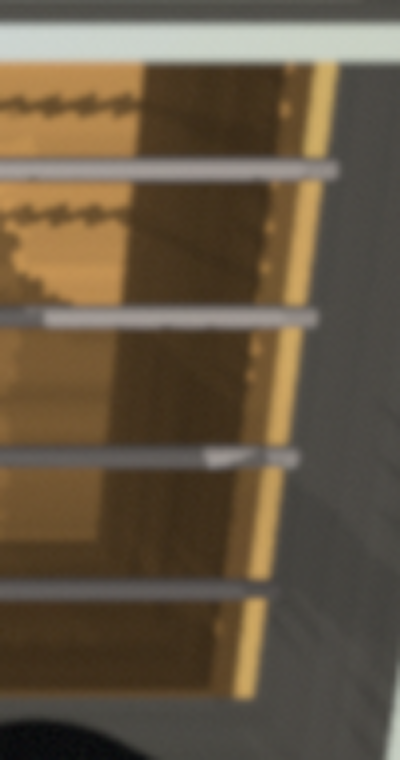

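View pics/w13d.png

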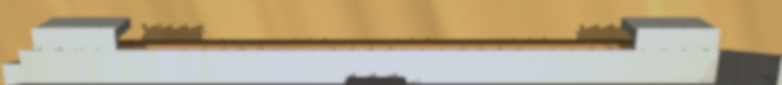

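```bash
python3 - <<'E'
from plan import *
c=bot.read_camera("wrist");K=c["camera_matrix"];T=c["T_tool_cam"]
s=bot.read_state();zt=s["tool_pos"][2]-.06
f=lambda u,v,ox,oy,k:((u+.5)/k-.5+ox,(v+.5)/k-.5+oy)
for uv in [(308,100),(290,250),(262,450),(237,650)]:print("outer +x",onz(f(*uv,430,170,4),zt,K,T).round(4))
for uv in [(282,100),(262,250),(237,450)]:print("inner",onz(f(*uv,430,170,4),zt,K,T).round(4))
for uv in [(200,39),(390,39),(600,39),(390,48)]:print("far long edge",onz(f(*uv,100,120,1.7),zt,K,T).round(4))
for uv in [(400,100),(390,700)]:pass
# tray's inner end (x=+100 opening edge at floor bottom z=.012 or top .016)
for uv in [(335,100),(317,250),(290,450),(258,680)]:
    print("open edge",onz(f(*uv,430,170,4),.0905-.016,K,T).round(4),onz(f(*uv,430,170,4),.0905-.012,K,T).round(4))
E
```

```text
outer +x [ 0.1046 -0.0356  0.097 ]
outer +x [ 0.1048 -0.0137  0.097 ]
outer +x [0.1045 0.0174 0.097 ]
outer +x [0.1046 0.0508 0.097 ]
inner [ 0.101  -0.0356  0.097 ]
inner [ 0.1008 -0.0137  0.097 ]
inner [0.1008 0.0174 0.097 ]
far long edge [-0.0569 -0.0641  0.097 ]
far long edge [ 0.0042 -0.064   0.097 ]
far long edge [ 0.0716 -0.064   0.097 ]
far long edge [ 0.0042 -0.0612  0.097 ]
open edge [ 0.0976 -0.0391  0.0745] [ 0.0995 -0.0385  0.0785]
open edge [ 0.0979 -0.0194  0.0745] [ 0.0998 -0.0184  0.0785]
open edge [0.0979 0.0085 0.0745] [0.0998 0.0101 0.0785]
open edge [0.0977 0.0434 0.0745] [0.0996 0.0456 0.0785]
```

Alignment is within about 1–2 mm: the box's +x outer face reads 104.6 mm in the tool frame (104 expected), and its long side 61–64 mm (62 expected). Lowering slowly.

arm_command(steps=[0.01,-0.02,0.06,0,0,0,0,0,0,0.1,0,0,0,0,0,0,0.1,0,0,0,0,0,0,0.1,0,0,0,0,0,0,0.08,0,0,0,0,0,0,0.06,0,0,0,0,0,0,0.04,0,0,0,0])

```text
time: 33.42
tool_pos: [0.4783, 0.3487, 0.1407]
tcp_rot: [-3.097, 0.527, -0.0]
wrist_force: [1.1, -0.2, -4.0]
width: 0.146
```

```bash
python3 - <<'E'
from plan import *
st()
i,K,P=cam("scene");crop(i,390,120,120,130,5,"pics/s14.png")
E
```

```text
33.42 [0.4783 0.3487 0.1407] yaw -19.30 tilt 0.00 roll 0.02 [ 1.14 -0.17 -4.05] 0.146 [0.59 0.19 1.89 0.   1.06 0.92]
```

View pics/s14.png

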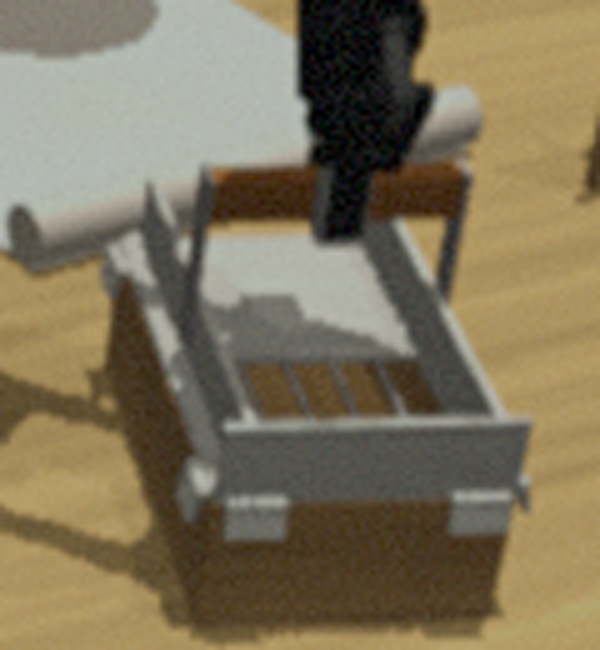

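The tabs hang outside the rim, with about 2 mm left to go. I'll continue until contact shows.

arm_command(steps=[0,0,0.03,0,0,0,0,0,0,0.03,0,0,0,0,0,0,0.02,0,0,0,0,0,0,0,0,0,0,0])

```text
time: 33.98
tool_pos: [0.4784, 0.3488, 0.139]
tcp_rot: [-3.097, 0.527, -0.0]
wrist_force: [-1.6, -0.4, -0.8]
width: 0.149
```

arm_command(steps=[0,0,0.03,0,0,0,0,0,0,0,0,0,0,0])

```text
time: 34.22
tool_pos: [0.4785, 0.3489, 0.1389]
tcp_rot: [-3.096, 0.526, -0.001]
wrist_force: [-2.7, -2.5, 6.0]
width: 0.147
```

Seated: the support force rises and z stops at 0.139. Releasing.

arm_command(steps=[0,0,-0.03,0,0,0,0.18,0,0,0,0,0,0,0.25,0,0,0,0,0,0,0.4,0,0,0,0,0,0,0.6,0,0,0,0,0,0,0.7,0,0,0,0,0,0,0.7])

```text
time: 34.98
tool_pos: [0.4783, 0.3487, 0.1383]
tcp_rot: [-3.097, 0.527, -0.0]
wrist_force: [-0.0, 0.3, -0.9]
width: 0.698
```

arm_command(steps=[0,0,-0.1,0,0,0,0.7,0,0,-0.3,0,0,0,0.7,0,0,-0.6,0,0,0,0.7,0,0,-0.9,0,0,0,0.7,0,0,-1,0,0,0,0.7,0,0,-1,0,0,0,0.7,0,0,-0.8,0,0,0,0.7,0,0,-0.3,0,0,0,0.7])

```text
time: 35.98
tool_pos: [0.4793, 0.3494, 0.2921]
tcp_rot: [-3.093, 0.526, -0.006]
wrist_force: [0.7, 1.1, -0.6]
width: 0.691
```

```bash
python3 - <<'E'
from plan import *
st()
i,K,P=cam("scene");crop(i,390,120,120,130,5,"pics/s15.png");np.savez("s15.npz",i=i)
i,K,P=cam("wrist");np.savez("w15.npz",i=i,K=K,P=P);cv2.imwrite("pics/w15.png",i[:,:,::-1])
E
```

```text
35.98 [0.4793 0.3494 0.2921] yaw -19.30 tilt -0.18 roll 0.26 [ 0.65  1.08 -0.65] 0.691 [0.59 0.08 1.73 0.   1.32 0.92]
```

View pics/s15.png

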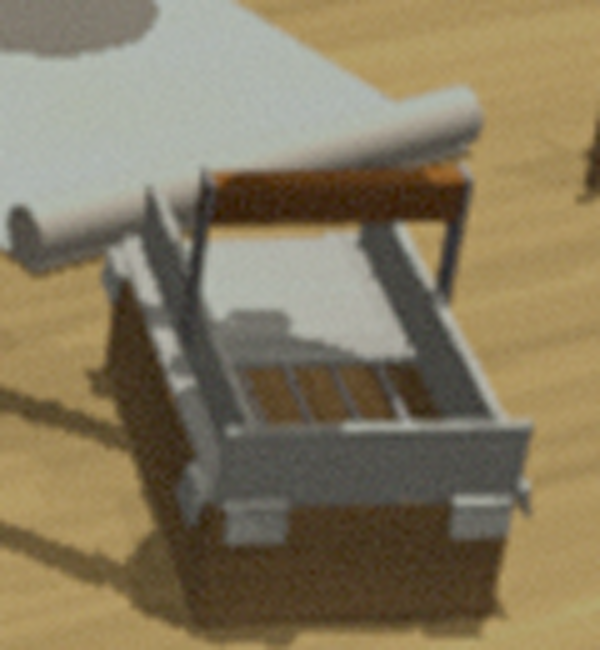

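View pics/w15.png

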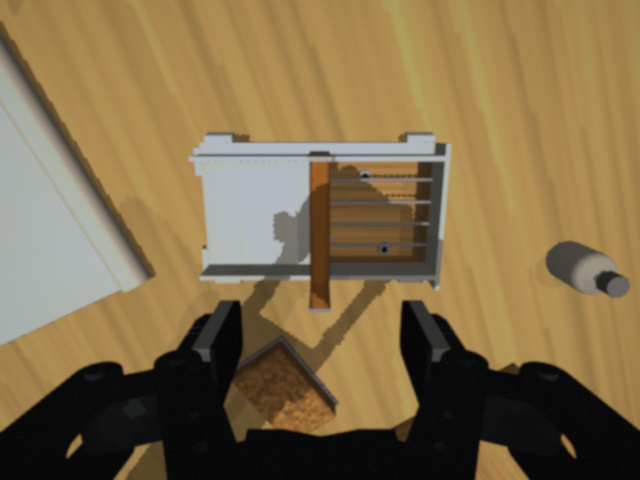

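The tray sits level: its lower edge is flush along the rim and all visible tabs are outside. One settle step and a last check.

arm_command(steps=[0,0,-0.3,0,0,0,0.7,0,0,0,0,0,0,0.7,0,0,0,0,0,0,0.7,0,0,0,0,0,0,0.7])

```text
time: 36.58
tool_pos: [0.478, 0.3485, 0.2967]
tcp_rot: [3.097, -0.527, -0.001]
wrist_force: [-0.1, -0.1, -0.9]
width: 0.7
```

```bash
python3 - <<'E'
from plan import *
st()
i,K,P=cam("scene");cv2.imwrite("pics/s16.png",i[:,:,::-1])
iw,Kw,Pw=cam("wrist")
def bar(i,x0,y0,x1,y1):
    h=cv2.cvtColor(i,cv2.COLOR_RGB2HSV);m=((h[:,:,0]<16)&(h[:,:,1]>150)&(h[:,:,2]>50)).astype(np.uint8)
    z=np.zeros_like(m);z[y0:y1,x0:x1]=m[y0:y1,x0:x1];n,l,s,c=cv2.connectedComponentsWithStats(z);k=1+np.argmax(s[1:,4])
    r=cv2.minAreaRect(np.argwhere(l==k)[:,::-1].astype(np.float32));return r,cv2.boxPoints(r)
rw,bw=bar(iw,295,130,345,320);rs,bs=bar(i,425,145,490,170);print(rw,rs)
p,e=tri([ray(rw[0],Kw,Pw),ray(rs[0],K,P)]);print("handle",p,e, onz(rw[0],.154,Kw,Pw))
b=bw[np.argsort(bw[:,1])];u=onz(b[:2].mean(0),.154,Kw,Pw);v=onz(b[2:].mean(0),.154,Kw,Pw);d=u-v;print("bar len",np.linalg.norm(d),"yaw",np.degrees(np.arctan2(d[1],d[0]))-90,(u+v)/2)
E
```

```text
36.58 [0.478  0.3485 0.2967] yaw -19.30 tilt 0.04 roll -0.03 [-0.15 -0.15 -0.86] 0.7 [0.59 0.08 1.72 0.   1.34 0.92]
((322.4999694824219, 230.49996948242188), (18.999996185302734, 142.99996948242188), 0.0) ((456.99456787109375, 158.75010681152344), (9.497756004333496, 48.162532806396484), 88.75463104248047)
handle [0.4796788  0.34934058 0.14169371] [np.float64(0.0013720529265484), np.float64(0.0013720529265484284)] [0.47970054 0.35124878 0.154     ]
bar len 0.10314992915629534 yaw -19.244577237475568 [0.47883293 0.34876358 0.154     ]
```

View pics/s16.png

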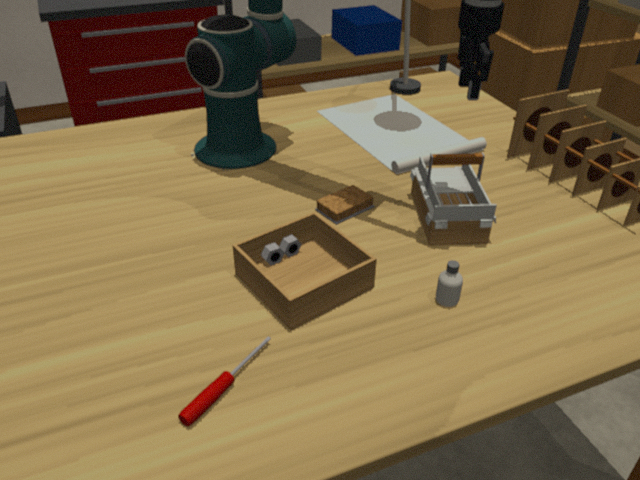

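The handle reads (0.479, 0.349, 0.142) and yaw -19.24° against -19.27° for the box. The expected handle height is 0.143. Both big nuts are in the square box and the bystanders are unmoved, so I'm handing in.

```bash
python3 -c "
from workcell import bot
print(bot.finish_job())"
```

```text
the job is handed in; nothing more can be done
None
```

I lifted the tray by its handle and tilted it over the oblong box, slotted end down, until the small nuts dropped through. Then I tipped the two big nuts into the square box, set the empty tray on the oblong box and handed the job in at about 37 s. No verdict was reported.

**What the last checks showed:**
- **Small nuts:** I counted all five in the oblong box from the scene, wrist and top views before tipping out the big ones. The fifth was mostly hidden behind the rim in the top view.
- **Big nuts:** both lie in the square box, standing on edge against the wall nearest the robot.
- **Tray:** its handle measured 1–2 mm from the box centre and within 0.1° of its direction. The handle height was 0.142 m (0.143 expected), and the tray looked level and flush with the rim. The tabs I could see were outside the box.
- **Other things:** the glue bottle, screwdriver and sanding block had not visibly moved, and the gripper was clear of everything.

**What disagreed or was not measured:**
- **Rim height:** it came out at 0.055 m from the top and scene views, against 0.060 m in the text. The wrist view fitted 0.058–0.060 m. A two-view check with the wrist camera failed because its two positions were too close together, so I used 0.060 m and went by the contact force when setting the tray down.
- **Tray tilt:** I judged this by eye and from the handle height only, without measuring it directly.

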